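# Sort a dismantled strut and clamp its damper

## Task

A suspension strut has been taken apart on the packing bench. Send its bushes down the sorting chute, bronze ones to the yellow bin and steel ones to the blue bin, setting the diverter lever to the right side before each drop; also swing the clamp strap right up, lay the red damper in the two V-blocks with its flat foot towards the blue end stop, slide it until you feel it meet the stop, and then swing the strap down onto it. Leave the tape dispenser, the knife and the small carton where they are.

Things in the scene. Friction and masses are not known exactly. Their poses are not given: they have to be found in the camera images.
- bronze_1: bronze bush: plain golden-yellow cylinder with a dark bore, 44 mm diameter, 60 mm long, 0.3 kg, standing on end on the mat at the start (it may be lying later); solid as far as touch goes. Origin at its centre (30 mm above the mat when standing), z along its axis. May be absent.
- bronze_2: bronze bush: plain golden-yellow cylinder with a dark bore, 44 mm diameter, 60 mm long, 0.3 kg, standing on end on the mat at the start (it may be lying later); solid as far as touch goes. Origin at its centre (30 mm above the mat when standing), z along its axis. May be absent.
- bronze_3: bronze bush: plain golden-yellow cylinder with a dark bore, 44 mm diameter, 60 mm long, 0.3 kg, standing on end on the mat at the start (it may be lying later); solid as far as touch goes. Origin at its centre (30 mm above the mat when standing), z along its axis. May be absent.
- steel_1: rubber-bonded steel bush: light grey steel sleeve, black rubber and a small steel tube seen in both ends, 44 mm diameter, 60 mm long, 0.3 kg, standing on end on the mat at the start (it may be lying later); solid as far as touch goes. Origin at its centre (30 mm above the mat when standing), z along its axis. May be absent.
- steel_2: rubber-bonded steel bush: light grey steel sleeve, black rubber and a small steel tube seen in both ends, 44 mm diameter, 60 mm long, 0.3 kg, standing on end on the mat at the start (it may be lying later); solid as far as touch goes. Origin at its centre (30 mm above the mat when standing), z along its axis. May be absent.
- steel_3: rubber-bonded steel bush: light grey steel sleeve, black rubber and a small steel tube seen in both ends, 44 mm diameter, 60 mm long, 0.3 kg, standing on end on the mat at the start (it may be lying later); solid as far as touch goes. Origin at its centre (30 mm above the mat when standing), z along its axis. May be absent.
- damper: red cylinder 44 mm diameter, 150 mm long, about 0.5 kg, white paper band, black collar at one end where a thin bright piston rod (14 mm diameter, 35 mm long) comes out. Origin at the centre of the red cylinder; x along its axis, away from the rod, towards the flat foot end. Starts lying on the cardboard insert, axis 34 mm above the bench, foot away from the robot.
- damper_foot (a point): centre of the damper's flat foot end (75 mm along +x from the damper's origin)
- cradle: flat cardboard insert 170 x 100 mm, fixed, with two low notched ribs (at most 20 mm high, 55 mm either side of its centre along x) in which the damper lies at the start; x along the damper. Origin under its centre.
- fixture: holding fixture, fixed: steel base plate 230 x 170 x 12 mm, two 90 degree V-blocks, blue end stop, hinged strap. Origin on the bench under the V axis; x along that axis, towards the stop. V-blocks at x = -50 and 60 mm, each 26 mm long, 66 mm wide, tops at 54 mm; between them an 84 mm gap where fingers fit beside the damper. A seated 44 mm cylinder has its axis at y = 0, z = 62 mm.
- stop_face (a point): centre of the end stop's face that the damper's foot must meet, on the V axis at x = 80 mm, z = 62 mm of the fixture, axes as the fixture's. The stop is a rigid plate 56 mm wide, up to 90 mm high.
- strap (a joint): angle of the clamp strap (rad). 0: strap level, its rubber pad just touching the top of a seated damper; grows as the strap swings up, 1.57 upright, 1.85 leaning back against its limit; -0.05 is the lower limit. A stiff hinge: it stays where it is left (about 2 to 4 N at the handle moves it).
- strap_hinge (a point): centre of the strap's hinge pin, which runs along the fixture's x; at x = 5, y = -78, z = 92 mm of the fixture; its blue bracket stands 104 mm high
- strap_handle (a point): middle of the strap's black round cross-bar handle (12 mm diameter, 116 mm long, parallel to the fixture's x), 158 mm from the hinge pin. The strap, a steel flat 24 x 8 mm, meets its middle, so grip the bar 20 to 55 mm to either side of it. Strap level: handle 80 mm to the +y side of the V axis, 92 mm above the bench.
- chute: two-way sorting chute, green sheet steel, fixed, 410 mm long (its y), 136 mm deep (its x). Origin on the bench under its centre. Mouth at the top in the middle; below it a flap turns parts to the bin under the +y half or the one under the -y half; clear guards (up to 140 mm high) cover the bins, so parts get in only by the mouth. The lever is on its -x side.
- chute_mouth (a point): centre of the mouth's rim, 236 mm above the bench; the opening is 172 mm along the chute's y and 120 mm along its x
- diverter (a joint): angle of flap and lever, one rigid piece turning about the chute's x axis 118 mm above the bench (rad). +0.73 (limit): they lean to the chute's -y side, parts go to the +y bin. -0.73 (limit): they lean to +y, parts go to the -y bin. So parts go to the side the lever leans away from. It falls to the nearer limit and stays there; 1 to 2 N at the knob moves it.
- lever_knob (a point): centre of the red ball (30 mm diameter) on the lever, 135 mm from the pivot, 100 mm to the -x side of the chute's centre; the lever below it is a 12 mm round bar. Height 253 mm when upright, 219 mm at either limit, where it is 90 mm to the side
- bin_yellow: yellow open bin 112 x 144 x 55 mm under one half of the chute, for bronze bushes; fixed. Origin under its centre, axes as the chute's. Which half it is in changes.
- bin_blue: blue open bin, same size, under the other half of the chute, for steel bushes; fixed. Origin under its centre, axes as the chute's
- tape_dispenser: yellow tape dispenser about 150 x 50 x 108 mm, a bystander; origin under its base
- cutter: yellow and black utility knife about 180 x 23 x 14 mm lying flat, a bystander
- carton: small closed carton 160 x 110 x 75 mm, a bystander; origin under its base
Mind the look-alikes: they are no part of the job. Leave any turquoise look-alike of the steel_2 alone. What is shaped like the bronze_3 but purple or turquoise is not meant.

How it is judged:
On the way, in this order (a step that is already met when the one before it is completed fails the run):
1. the clamp strap is swung up out of the way (value of joint strap above 1.1 rad), for 0.2 s.
2. the damper lies home in the V-blocks with its foot against the stop, the strap still up (x of damper_foot in the frame of stop_face above -0.003 m and y of damper in the frame of stop_face between -0.003 and 0.003 m and z of damper in the frame of stop_face between -0.003 and 0.003 m and angle between the x axis of damper and the x axis of fixture, either way round below 0.04 rad and value of joint strap above 0.8 rad), for 0.2 s.
3. the strap is swung down onto the damper (x of damper_foot in the frame of stop_face above -0.003 m and y of damper in the frame of stop_face between -0.003 and 0.003 m and z of damper in the frame of stop_face between -0.003 and 0.003 m and angle between the x axis of damper and the x axis of fixture, either way round below 0.04 rad and value of joint strap below 0.06 rad), for 0.2 s.
At the end, for the whole second after the job is handed in: Every bush present lies at rest in its own bin (bronze: yellow, steel: blue); the damper lies in both V-blocks, centred within 3 mm sideways and in height and in line within 0.04 rad, its foot within 3 mm of the stop face; the strap is down on it (joint below 0.06 rad) (all of step 3 and linear speed of damper below 0.02 m/s and x of bronze_1 in the frame of bin_yellow between -0.065 and 0.065 m and y of bronze_1 in the frame of bin_yellow between -0.105 and 0.105 m and z of each of bronze_1, bronze_2, bronze_3 in the frame of bin_yellow below 0.115 m and linear speed of each of bronze_1, bronze_2, bronze_3, steel_1, steel_2, steel_3 below 0.05 m/s and x of bronze_2 in the frame of bin_yellow between -0.065 and 0.065 m and y of bronze_2 in the frame of bin_yellow between -0.105 and 0.105 m and x of bronze_3 in the frame of bin_yellow between -0.065 and 0.065 m and y of bronze_3 in the frame of bin_yellow between -0.105 and 0.105 m and x of steel_1 in the frame of bin_blue between -0.065 and 0.065 m and y of steel_1 in the frame of bin_blue between -0.105 and 0.105 m and z of each of steel_1, steel_2, steel_3 in the frame of bin_blue below 0.115 m and x of steel_2 in the frame of bin_blue between -0.065 and 0.065 m and y of steel_2 in the frame of bin_blue between -0.105 and 0.105 m and x of steel_3 in the frame of bin_blue between -0.065 and 0.065 m and y of steel_3 in the frame of bin_blue between -0.105 and 0.105 m); the robot touches nothing.
It fails at once if the tape dispenser is moved more than 5 cm (distance of tape_dispenser from where it was at the start of the episode above 0.05 m).
It fails at once if the cutter is moved more than 5 cm (distance of cutter from where it was at the start of the episode above 0.05 m).
It fails at once if the carton is moved more than 5 cm (distance of carton from where it was at the start of the episode above 0.05 m).
Of bronze_1, bronze_2, bronze_3, steel_1, steel_2, steel_3 only 3 to 5 are there at a start; the rules pass over those that are not, and their reading is None.
At some moment in a run one of bronze_1, bronze_2, bronze_3, steel_1, steel_2, steel_3 may be knocked a few centimetres aside while the robot is not near it.
Once in a run the grip may slacken for a moment while it holds something.
It also fails if it takes over 210 s, if anything falls off the work surface, if the arm or the gripper's body presses on something with over 40 N, if the wrist force passes 120 N, or if a joint passes its speed limit or range.

## Robot

A 6-joint arm with a two-finger parallel gripper is mounted at the origin on the work surface. World frame = base frame: x ahead of the robot, y to its left, z up, the work surface at z = 0. Lengths are in m, angles in rad, forces in N, time in s.
With the tool pointing down it reaches from about 0.225 to 0.725 m from the base axis. Payload 3.1 kg.
Tool frame: the origin (TCP) lies midway between the tips of the shut fingers; the grasp point (between the pads) lies 19 mm behind it; z points along the fingers, y is the direction in which the jaws open and shut (so a half turn about z gives the same grasp; the last joint's range is limited). The gripper opens to 85 mm and grips with 20 to 120 N. Pads are 22 mm wide; open, the fingers measure 114 mm over their backs; the gripper's body (76 mm by 85 mm) begins 54 mm behind the grasp point. The pads swing forward as they close: fully open they stand 13 mm farther back than shut.
Start: joints at [-1.428, 0.048, 0.099, 1.622, 0, 1.443], TCP at [0.14, -0.506, 0.231] pointing down, gripper open.
Joint ranges: [-2.91, 2.91], [-0.99, 1.94], [-1.21, 1.42], [-2.12, 2.29], [-1.49, 1.47], [-3.14, 3.14]. Speed limits (rad/s): [2.79, 2.79, 3.14, 3.14, 3.14, 3.14].

## Interface

Orientations are given as a rotation vector (axis times angle).
In Python, from workcell import sensors, get_image, order, trace gives the robot as it stands. The module is installed in compiled form; this text tells all that it offers.
- The arm moves only by the tool carry_out, never from a script. Its argument "commands" is one flat list of numbers, 5 for each row, row after row: the shift along the tool's x, y, z normalised to -1 to 1, where 1 is 0.05 m, then the turn about the tool's z normalised to -1 to 1, where 1 is 0.12 rad, then the closure, from -1 (fully open) to 1 (shut), so that 0 is half open. A call has 1 to 20 rows; each row shifts and turns the commanded pose from where the row before left it, along the tool's axes as they then stand; what a row does not reach is not made up. A row lasts 1/10 s, in which the tool goes at most 50 mm and 8.59 degrees, less where a joint would pass 70% of its speed; a pose out of reach is approached as far as the arm can. A call with a number of a shift or a turn outside -1 to 1 is refused whole. A call with a gripper value outside its range is refused whole. The fingers move at their own pace and stop on an object; "newtons" is the grip in N (left out, the last holds). Time passes only in rows, so rows that do not move let the fingers close. It gives the time, the measured TCP pose, the force and the opening at its end, in the units of the state.
- sensors.read_state(): the state, without advancing time (a new reading comes with each control period).
- get_image(name): name is "scene" or "top"; returns a dict with "image" (400x640x3 uint8, blue, green, red), "range_z" (400x640 float32, m along the optical axis (not along the pixel's ray), 0 where there is no reading), "fx", "fy", "cx", "cy" (pixels), "extrinsics" (4x4, takes a point from camera to world coordinates). Camera axes: x right, y down, z forward; pixel columns grow to the right and rows downward; lengths in m; the calibration is good to about 2 mm. A picture is of the moment at which its call begins.
- order.sign_off(): hands the job in, once; it reports no verdict.
Trained networks look in the newest picture that a camera, given by its name, has taken for a name from the list of things; names that differ only in an ending like _2 or _b are one class to them, and where a whole thing is asked for, a point or a joint stands for the part that bears it (a point fixed in the world has none). Each returns a list of dicts, best first, with "confidence" (0 to 1); they miss things now and then, are a little off and sometimes report something else, mostly with a low value. They report only what shows in the picture. A call takes as long as a camera call. They do not tell look-alikes from the thing itself.
- trace(camera, target): "region" (400x640 bool, what is visible of it) and "position" ([row, column] in pixels, amid what is visible of it).
The state is a dict: "time_s": time; "joint_positions": joint angles; "qd": joint speeds; "joint_efforts": joint torques, N m; "position": TCP position; "eef_rot": TCP orientation; "ft_force": force on the tool from outside, world axes, zero at the start; "wrist_torque": the same for the moment, N m; "opening": opening from 0.0 (shut) to 1.0 (fully open).
Only numpy, scipy, OpenCV 4.12 (cv2) and the standard library are available. Lean on these libraries where they do the work, as an engineer would, in place of code of your own. Each camera call takes 0.05 s, during which the arm holds its last target. There are 200 camera calls.

## Working session

There is one attempt and no reset: what is moved stays moved. The work goes in short steps, Python scripts to look and compute and a tool call to move; the robot and the scene stay as the last step left them, time stands still between calls to the robot, and variables do not carry over. Pictures are saved under pics/ and viewed, about 12 in all and at most 16, crops included, and the job is handed in when it is done.

Besides the shell and the picture viewer there is one more tool, called after "Call:" by a JSON object that holds its "fn" and its "kwargs". carry_out: Moves the arm, as the interface text tells. Scaled input: -1 to 1 covers 0.05 m each way for a shift and 0.12 rad each way for a turn. Its arguments: {"type":"object","properties":{"commands":{"type":"array","items":{"type":"number"}},"newtons":{"type":"number"}},"required":["commands"]}

```bash
mkdir -p pics
cat > h.py <<'E'
import numpy as np, cv2
from workcell import sensors, get_image, order, trace
def cloud(im):
    z=im["range_z"];v,u=np.mgrid[:400,:640]
    p=np.stack([(u-im["cx"])/im["fx"]*z,(v-im["cy"])/im["fy"]*z,z],-1)
    T=im["extrinsics"];P=p@T[:3,:3].T+T[:3,3];P[z<=0]=np.nan
    return P
def st():
    s=sensors.read_state();print({k:np.round(s[k],3).tolist() for k in("time_s","position","eef_rot","ft_force","opening","joint_positions")})
def save(im,n,crop=None,f=1):
    a=im["image"]
    if crop: r0,r1,c0,c1=crop;a=a[r0:r1,c0:c1]
    cv2.imwrite(f"pics/{n}.png",cv2.resize(a,None,fx=f,fy=f,interpolation=cv2.INTER_CUBIC))
E
python3 - <<'E'
from h import *
st()
for c in("scene","top"):
    im=get_image(c);save(im,c+"0",None,1.25);np.save(c+"P.npy",cloud(im))
    P=cloud(im);print(c,im["extrinsics"].round(3).tolist(),im["fx"])
    for n in("bronze_1","steel_1","damper","fixture","strap","strap_handle","chute","lever_knob","diverter","bin_yellow","bin_blue","tape_dispenser","cutter","carton","cradle"):
        for d in trace(c,n):
            r=d["region"];q=P[r];q=q[~np.isnan(q[:,0])]
            if len(q): print(n,round(d["confidence"],2),np.round(d["position"]),np.median(q,0).round(3),np.percentile(q,3,axis=0).round(3),np.percentile(q,97,axis=0).round(3))
E
```

```text
{'time_s': 0.0, 'position': [0.14, -0.505, 0.23], 'eef_rot': [-3.111, -0.424, 0.0], 'ft_force': [-0.291, -0.851, -0.244], 'opening': 0.997, 'joint_positions': [-1.428, 0.049, 0.098, 1.622, -0.0, 1.443]}
scene [[-0.685, 0.505, -0.525, 1.322], [0.729, 0.478, -0.49, 0.653], [0.004, -0.718, -0.696, 1.132], [0.0, 0.0, 0.0, 1.0]] 479.4685210926
bronze_1 0.81 [241. 390.] [0.464 0.142 0.049] [0.438 0.12  0.004] [0.475 0.156 0.064]
bronze_1 0.73 [244. 346.] [0.567 0.047 0.049] [0.543 0.026 0.01 ] [0.577 0.06  0.064]
bronze_1 0.73 [224. 408.] [0.38  0.145 0.047] [0.35  0.122 0.004] [0.392 0.161 0.065]
bronze_1 0.67 [222. 370.] [0.46  0.055 0.045] [0.424 0.031 0.   ] [0.473 0.07  0.065]
steel_1 0.8 [258. 327.] [0.65  0.051 0.05 ] [0.627 0.027 0.005] [0.663 0.064 0.064]
steel_1 0.67 [315. 348.] [0.749 0.229 0.057] [0.724 0.207 0.006] [0.762 0.243 0.064]
steel_1 0.65 [257. 368.] [0.57  0.139 0.051] [0.545 0.119 0.006] [0.582 0.154 0.065]
damper 0.75 [216. 316.] [ 0.552 -0.078  0.049] [ 0.448 -0.113  0.004] [ 0.62  -0.059  0.06 ]
damper 0.18 [230. 318.] [ 0.57  -0.063  0.006] [ 0.472 -0.14   0.   
[... 3514 characters left out ...]
 [0.57  0.405 0.014] [0.545 0.37  0.006] [0.594 0.424 0.064]
bin_yellow 0.2 [240. 412.] [ 0.49  -0.312  0.014] [ 0.384 -0.403  0.007] [ 0.599 -0.222  0.126]
tape_dispenser 0.8 [151. 287.] [0.768 0.088 0.081] [0.722 0.036 0.004] [0.84  0.154 0.109]
cutter 0.59 [280. 326.] [ 0.374 -0.041  0.013] [ 0.359 -0.115 -0.   ] [0.39  0.044 0.019]
cutter 0.44 [245. 198.] [0.484 0.349 0.136] [0.306 0.271 0.013] [0.685 0.43  0.24 ]
carton 0.74 [152. 355.] [ 0.762 -0.136  0.075] [ 0.69  -0.187  0.032] [ 0.843 -0.083  0.081]
carton 0.42 [240. 410.] [ 0.49  -0.312  0.014] [ 0.384 -0.402  0.007] [ 0.599 -0.224  0.126]
cradle 0.92 [222. 334.] [ 0.546 -0.079  0.006] [ 0.467 -0.142 -0.   ] [ 0.63  -0.036  0.017]
```

View pics/scene0.png

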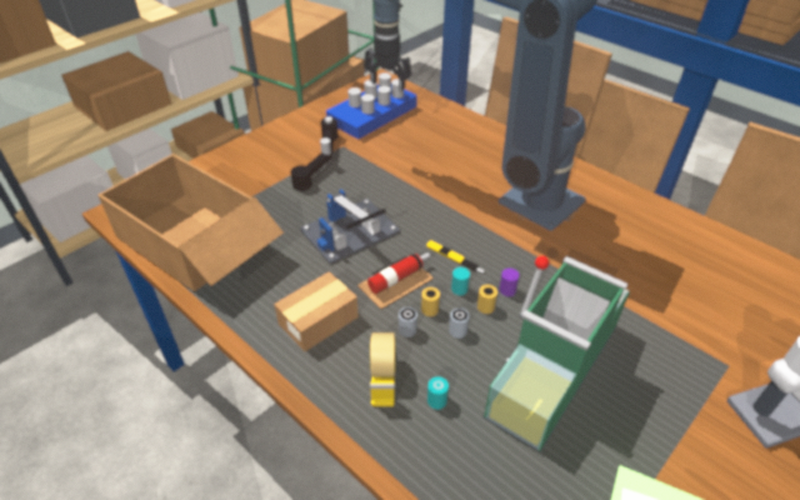

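View pics/top0.png

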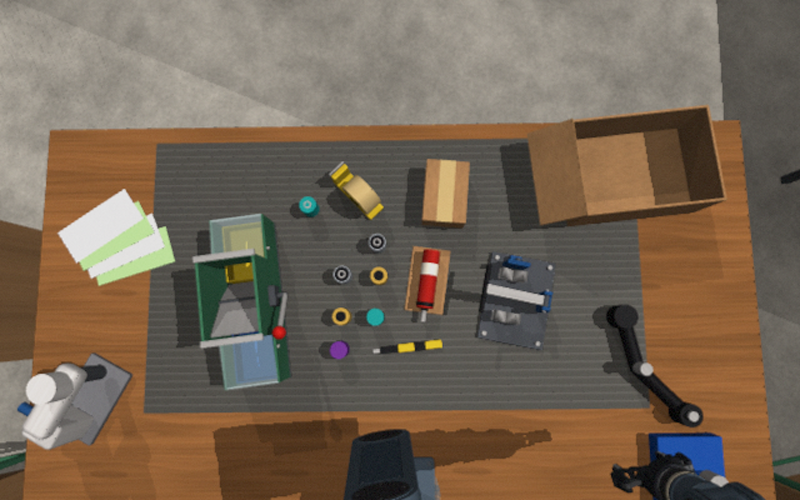

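The images show four real bushes: bronze at (379,275) and (341,316), steel at (377,242) and (342,274) in the top view. Turquoise and purple ones are look-alikes. The stop and the yellow bin are both at the far end, and the lever leans to the near side, so parts now go to yellow. Next I fit the fixture, chute and damper.

Run:
```python
from h import *
T=np.load("topP.npy").reshape(-1,3);S=np.load("sceneP.npy").reshape(-1,3)
def box(P,a,b,c,d,z0,z1): return P[(P[:,0]>a)&(P[:,0]<b)&(P[:,1]>c)&(P[:,1]<d)&(P[:,2]>z0)&(P[:,2]<z1)]
def rect(q):
    (c,s,a)=cv2.minAreaRect((q[:,:2]*1000).astype(np.float32));return len(q),np.round(c,1),np.round(s,1),round(a,2)
for nm,P in(("top",T),("scene",S)):
    print(nm)
    print("plate",rect(box(P,.35,.65,-.44,-.17,.008,.017)))
    q=box(P,.35,.65,-.34,-.26,.048,.058);print("Vtops",rect(q))
    q=box(P,.35,.65,-.42,-.17,.06,.092);print("stop?",len(q),q.mean(0).round(3),rect(q) if len(q)>3 else 0)
    q=box(P,.35,.65,-.42,-.17,.092,.15)
    for z in np.arange(.092,.14,.008):
        k=q[(q[:,2]>=z)&(q[:,2]<z+.008)]
        if len(k)>3: print("  strap z",z.round(3),rect(k))
    print("rim",rect(box(P,.25,.75,.25,.5,.228,.245)))
    q=box(P,.40,.68,-.14,-.03,.042,.065);print("damper",rect(q),np.percentile(q[:,2],98))
    q=box(P,.36,.52,.2,.31,.19,.245);print("knob",len(q),q.mean(0),q.max(0),q.min(0))
    for x,y in((.642,.041),(.558,.13),(.555,.038),(.454,.132),(.452,.047),(.372,.136)):
        q=box(P,x-.035,x+.035,y-.035,y+.035,.054,.07);(c,r)=cv2.minEnclosingCircle((q[:,:2]*1000).astype(np.float32));print("bush",np.round(c,1),round(r,1),rect(q)[1])
```

```text
top
plate (2273, array([ 504.2, -311.2]), array([291.4, 268.2]), 4.04)
Vtops (158, array([ 509.2, -298.2]), array([ 65.8, 150.7]), 79.06)
stop? 116 [ 0.556 -0.328  0.082] (116, array([ 531.8, -345.5]), array([163.7,  45.9]), 33.66)
  strap z 0.092 (96, array([ 527.8, -337.5]), array([151.3,  56.6]), 33.39)
  strap z 0.1 (153, array([ 493.6, -334.1]), array([103.2,  47. ]), 79.16)
  strap z 0.108 (109, array([ 505.1, -311.3]), array([146.2,  44.8]), 73.37)
  strap z 0.116 (109, array([ 510.4, -252.2]), array([ 74.8, 113.7]), 78.35)
  strap z 0.124 (161, array([ 515.8, -234.4]), array([ 38.2, 114.7]), 78.45)
  strap z 0.132 (6, array([ 498.6, -215.6]), array([ 5.9, 61.4]), 79.53)
rim (976, array([496.5, 344.9]), array([204.2, 168.6]), 7.54)
damper (611, array([531.8, -85.9]), array([ 42.3, 182.3]), 81.59) 0.06065191476635759
knob 452 [0.44552569 0.28094511 0.22301777] [0.51901826 0.30997913 0.24398179] [0.40133266 0.23538834 0.19019127]
bush [642.4  41.1] 22.0 [642.1  41.1]
bush [561.4 131.2] 21.9 [560.7 131.1]
bush [556.7  37.6] 21.5 [556.5  37.1]
bush [454.5 133.5] 21.9 [454.3 133.3]
[... 554 characters left out ...]
71, array([ 526.2, -234.7]), array([79. , 87.6]), 18.65)
  strap z 0.124 (112, array([ 514.7, -232. ]), array([ 38.9, 115.7]), 78.77)
  strap z 0.132 (9, array([ 518.4, -217.2]), array([  7.7, 106.5]), 78.39)
rim (1140, array([495.3, 342.3]), array([210.2, 174.6]), 7.19)
damper (480, array([533.3, -82.8]), array([ 45.8, 182.3]), 82.11) 0.060751967790433535
knob 465 [0.4536387  0.29137704 0.22061907] [0.51937198 0.30994337 0.24466685] [0.39607602 0.24666415 0.1901865 ]
bush [640.9  42. ] 23.9 [640.8  42.3]
bush [559.  134.1] 24.3 [559.8 132.7]
bush [555.9  37.8] 24.9 [556.2  39.9]
bush [450.5 135.5] 24.6 [453.5 133.9]
bush [451.6  48.7] 23.8 [451.8  48.7]
bush [369.7 140.6] 24.5 [368.4 140.3]
```

Run:
```python
from h import *
T=np.load("topP.npy").reshape(-1,3);S=np.load("sceneP.npy").reshape(-1,3)
def rot(P,c,a):
    d=P[:,:2]-c;return np.c_[d[:,0]*np.cos(a)+d[:,1]*np.sin(a),-d[:,0]*np.sin(a)+d[:,1]*np.cos(a),P[:,2]]*1000
for nm,P in(("top",T),("scene",S)):
    P=P[~np.isnan(P[:,0])]
    q=rot(P,np.array([.5,-.3]),np.radians(-11.2))
    q=q[(abs(q[:,0])<140)&(abs(q[:,1])<130)]
    for z0,z1,t in((50,57,"Vtop"),(60,90,"stop"),(97,108,"bracket"),(8,15,"plate"),(118,135,"handle")):
        k=q[(q[:,2]>z0)&(q[:,2]<z1)]
        if t=="stop":k=k[k[:,0]>40]
        if t=="Vtop":k=k[abs(k[:,1])<60]
        if t=="handle":k=k[k[:,1]>40]
        print(nm,t,len(k),"x",np.percentile(k[:,0],[1,5,25,50,75,95,99]).round(),"y",np.percentile(k[:,1],[1,5,25,50,75,95,99]).round())
    k=q[(q[:,2]>50)&(q[:,2]<57)&(abs(q[:,1])<60)];print(np.histogram(k[:,0],np.arange(-100,120,10))[0])
    k=q[(q[:,2]>90)&(abs(q[:,0]+0)<30)]
    for y in range(-80,100,20):
        m=k[(k[:,1]>=y)&(k[:,1]<y+20)]
        if len(m):print("  strap y",m[:,1].mean().round(),"z",np.median(m[:,2]).round(1),"x",np.median(m[:,0]).round(1),m[:,0].min().round(),m[:,0].max().round())
    # damper
    r=rot(P,np.array([.548,-.087]),np.radians(-8.2));r=r[(abs(r[:,0])<115)&(abs(r[:,1])<30)&(r[:,2]>40)]
    for x in range(-110,110,10):
        m=r[(r[:,0]>=x)&(r[:,0]<x+10)]
        if len(m)>3:print("  damp x",x,"y",(m[:,1].min()/2+m[:,1].max()/2).round(1),np.ptp(m[:,1]).round(),"z",m[:,2].max().round())
    # chute
    c=rot(P,np.array([.496,.344]),np.radians(-7.4+0));c=c[(abs(c[:,0])<230)&(abs(c[:,1])<150)]
    k=c[c[:,2]>228];k=k[(k[:,2]<245)&(abs(k[:,1])<90)&(k[:,2]>230)];print("rim",np.percentile(k[:,0],[2,98]).round(),np.percentile(k[:,1],[2,98]).round())
    k=c[(c[:,2]>15)&(c[:,2]<145)&(c[:,1]>-75)];print("chute all",np.percentile(k[:,0],[1,99]).round(),np.percentile(k[:,1],[1,99]).round())
for c in("top","scene"):
    im=get_image(c);P=cloud(im);h=cv2.cvtColor(im["image"],cv2.COLOR_BGR2HSV)
    m=((h[...,0]<6)|(h[...,0]>174))&(h[...,1]>150)&(h[...,2]>80)&(P[...,1]>.2)&(P[...,2]>.19);k=P[m];print("redknob",len(k),k.mean(0).round(3),k.min(0).round(3),k.max(0).round(3))
```

```text
top Vtop 145 x [-66. -64. -52.  44.  58.  68.  77.] y [-29. -28. -21. -11.  29.  36.  37.]
top stop 71 x [76. 76. 77. 80. 86. 93. 96.] y [-23. -20.  -8.   4.  18.  31.  31.]
top bracket 209 x [-22. -18.  -7.   1.   9.  20.  24.] y [-84. -81. -71. -54. -32. -12.   1.]
top plate 1951 x [-117. -111.  -79.  -26.   46.  102.  110.] y [-105.  -98.  -67.  -31.   26.   56.   62.]
top handle 233 x [-54. -47. -12.   2.  15.  52.  59.] y [42. 46. 66. 78. 83. 86. 87.]
[ 0  0  0 16 27 26  0  0  0  0  0  0  0  0 19 27 24  6  0  0  0]
  strap y -71.0 z 99.8 x 0.6 -27.0 29.0
  strap y -50.0 z 101.4 x 0.4 -11.0 13.0
  strap y -30.0 z 105.3 x 1.2 -11.0 13.0
  strap y -10.0 z 109.1 x 1.3 -11.0 13.0
  strap y 10.0 z 113.1 x 1.1 -10.0 13.0
  strap y 30.0 z 117.3 x 1.1 -10.0 13.0
  strap y 50.0 z 121.2 x 1.2 -10.0 13.0
  strap y 72.0 z 125.4 x 1.5 -29.0 29.0
  strap y 83.0 z 128.2 x 0.4 -27.0 28.0
  damp x -110 y -2.6 10.0 z 46.0
  damp x -100 y -2.5 6.0 z 45.0
  damp x -90 y -0.5 9.0 z 45.0
  damp x -80 y -1.6 35.0 z 58.0
  damp x -70 y -0.8 43.0 z 61.0
  damp x -60 y -1.1 39.0 z 63.0
  damp x -50 y -1.6
[... 1410 characters left out ...]
44.0
  damp x -80 y 4.1 40.0 z 60.0
  damp x -70 y 0.4 43.0 z 60.0
  damp x -60 y 3.7 36.0 z 59.0
  damp x -50 y 1.8 34.0 z 61.0
  damp x -40 y 2.3 36.0 z 60.0
  damp x -30 y 2.9 38.0 z 61.0
  damp x -20 y 3.1 42.0 z 60.0
  damp x -10 y 4.2 41.0 z 62.0
  damp x 0 y 3.6 35.0 z 63.0
  damp x 10 y 3.3 44.0 z 62.0
  damp x 20 y 4.3 36.0 z 61.0
  damp x 30 y 2.7 34.0 z 62.0
  damp x 40 y 1.1 39.0 z 60.0
  damp x 50 y 2.1 40.0 z 60.0
  damp x 60 y 4.0 37.0 z 61.0
  damp x 70 y -0.2 40.0 z 56.0
rim [-110.  105.] [-70.  87.]
chute all [-199.  209.] [-19. 129.]
redknob 88 [0.418 0.249 0.228] [0.406 0.236 0.219] [0.43  0.263 0.238]
redknob 81 [0.422 0.253 0.228] [0.408 0.239 0.216] [0.432 0.266 0.236]
```

```bash
cat >> h.py <<'E'
FX=np.array([.4976,-.2955]);FA=-.195
def fx(x,y,z):  # fixture mm -> world m
    c,s=np.cos(FA),np.sin(FA);return [FX[0]+(c*x-s*y)/1000,FX[1]+(s*x+c*y)/1000,z/1000]
def pose():
    from scipy.spatial.transform import Rotation as R
    s=sensors.read_state();x=R.from_rotvec(s["eef_rot"]).as_matrix()[:,0];return np.array(s["position"]),np.arctan2(x[1],x[0])
def plan(wps,start=None):
    """wps: (xyz,psi,closure,step m/row[,hold rows]); prints rows, cumulative rounding"""
    p,a=start or pose();n=0
    for xyz,psi,c,step,*h in wps:
        t=(a-psi+np.pi/2)%np.pi-np.pi/2 if abs(a-psi)>1e-3 else 0
        out=[];k=int(np.ceil(abs(t)/.118-1e-6)) if abs(t)>.004 else 0
        for i in range(k):
            r=round(t/k/.12,2);out.append([0,0,0,r,c]);a-=r*.12
        q=np.array(xyz,float);m=max(1,int(np.ceil(np.linalg.norm(q-p)/step-1e-6)))
        M=np.array([[np.cos(a),np.sin(a),0],[np.sin(a),-np.cos(a),0],[0,0,-1]])
        for i in range(m):
            d=(M.T@(q-p))/(m-i)/.05;d=np.round(d,2);p=p+M@d*.05;out.append(d.tolist()+[0,c])
        out+= [[0,0,0,0,c]]*(h[0] if h else 0);n+=len(out)
        s=lambda o:",".join("%g"%(v+0) for v in o)
        L=[];
        for o in out:
            if L and L[-1][0]==s(o):L[-1][1]+=1
            else:L.append([s(o),1])
        print(np.round(q,3),round(a,3),"n",len(out));[print("   ",k,"x",l) for l,k in L]
    print("rows",n)
E
python3 - <<'E'
from h import *
H=lambda th:(-31,-78+158*np.cos(th),92+158*np.sin(th)-19)
a=FA
x,y,z=H(.197)
plan([([.30,-.40,.23],a,-.4,.045),(fx(x,y,200),a,-.4,.045),(fx(x,y,z+2),a,-.4,.04,1),(fx(x,y,z),a,1,.04,4)])
P=np.load("topP.npy").reshape(-1,3);S=np.load("sceneP.npy").reshape(-1,3)
for Q in(P,S):
    d=Q[:,:2]-[.494,.361];g=np.radians(7.4);c=np.c_[d[:,0]*np.cos(g)+d[:,1]*np.sin(g),-d[:,0]*np.sin(g)+d[:,1]*np.cos(g),Q[:,2]]*1000
    k=c[(abs(c[:,0])<120)&(abs(c[:,1])<95)&(c[:,2]>229)&(c[:,2]<242)]
    print("rim",np.percentile(k[:,0],[1,3,97,99]).round(),np.percentile(k[:,1],[1,3,97,99]).round())
E
```

```text
[ 0.3  -0.4   0.23] -0.195 n 9
    4 x 0,0,0,0.97,-0.4
    1 x 0.54,-0.54,0.01,0,-0.4
    1 x 0.55,-0.54,0,0,-0.4
    1 x 0.54,-0.54,0.01,0,-0.4
    1 x 0.55,-0.54,0,0,-0.4
    1 x 0.54,-0.53,0.01,0,-0.4
[ 0.482 -0.214  0.2  ] -0.195 n 6
    1 x 0.48,-0.73,0.1,0,-0.4
    1 x 0.47,-0.73,0.1,0,-0.4
    1 x 0.48,-0.72,0.1,0,-0.4
    1 x 0.47,-0.73,0.1,0,-0.4
    1 x 0.48,-0.72,0.1,0,-0.4
    1 x 0.47,-0.73,0.1,0,-0.4
[ 0.482 -0.214  0.106] -0.195 n 4
    1 x 0,0,0.63,0,-0.4
    1 x 0,0,0.62,0,-0.4
    1 x 0,0,0.63,0,-0.4
    1 x 0,0,0,0,-0.4
[ 0.482 -0.214  0.104] -0.195 n 5
    1 x 0,0,0.04,0,1
    4 x 0,0,0,0,1
rows 24
rim [-99. -98. 100. 102.] [-92. -68.  65.  66.]
rim [-101. -100.  101.  102.] [-66. -65.  66.  67.]
```

Call:
{"fn": "carry_out", "kwargs": {"commands": [0,0,0,0.97,-0.4,0,0,0,0.97,-0.4,0,0,0,0.97,-0.4,0,0,0,0.97,-0.4,0.54,-0.54,0.01,0,-0.4,0.55,-0.54,0,0,-0.4,0.54,-0.54,0.01,0,-0.4,0.55,-0.54,0,0,-0.4,0.54,-0.53,0.01,0,-0.4,0.48,-0.73,0.1,0,-0.4,0.47,-0.73,0.1,0,-0.4,0.48,-0.72,0.1,0,-0.4,0.47,-0.73,0.1,0,-0.4,0.48,-0.72,0.1,0,-0.4,0.47,-0.73,0.1,0,-0.4,0,0,0,0,-0.4,0,0,0,0,-0.4], "newtons": 40}}

```text
time_s: 3.4
position: [0.4821, -0.2131, 0.1995]
eef_rot: [3.127, -0.301, -0.002]
ft_force: [0.3, -0.7, 0.2]
opening: 0.701
```

Run:
```python
from h import *
st();print(pose())
H=lambda th:(-31,-78+158*np.cos(th),92+158*np.sin(th)-19)
x,y,z=H(.197)
plan([(fx(x,y,z+1),FA,-.4,.04,1),(fx(x,y,z),FA,1,.04,5)])
```

```text
{'time_s': 3.4, 'position': [0.482, -0.213, 0.199], 'eef_rot': [3.127, -0.301, -0.002], 'ft_force': [0.3, -0.66, 0.21], 'opening': 0.701, 'joint_positions': [-0.543, 0.049, 0.037, 1.56, -0.001, 2.791]}
(array([ 0.48214192, -0.21309338,  0.19949753]), np.float64(-0.19223131954605255))
[ 0.482 -0.214  0.105] -0.192 n 4
    1 x 0,0.01,0.63,0,-0.4
    1 x 0,0,0.63,0,-0.4
    1 x 0,0.01,0.63,0,-0.4
    1 x 0,0,0,0,-0.4
[ 0.482 -0.214  0.104] -0.192 n 6
    1 x 0,0,0.02,0,1
    5 x 0,0,0,0,1
rows 10
```

Call:
{"fn": "carry_out", "kwargs": {"commands": [0,0.01,0.63,0,-0.4,0,0,0.63,0,-0.4,0,0.01,0.63,0,-0.4,0,0,0,0,-0.4,0,0,0.02,0,1,0,0,0,0,1,0,0,0,0,1,0,0,0,0,1,0,0,0,0,1,0,0,0,0,1]}}

```text
time_s: 4.4
position: [0.4835, -0.2135, 0.1064]
eef_rot: [-3.124, 0.304, -0.007]
ft_force: [1.9, 5.5, 1.8]
opening: 0.127
```

```bash
sed -i 's|t=(a-psi.*|t=a-psi|; s|p,a=start or pose();n=0|p,a=start or pose();n=0;print("start",p.round(4),round(a,3))|' h.py; sed -i 's|s=sensors.read_state();x=R.*|s=sensors.read_state();q=s["joint_positions"];return np.array(s["position"]),q[0]-q[5]+np.pi|' h.py
python3 - <<'E'
from h import *
st()
p,a=pose();i=np.array(p)
d=i[:2]-FX;ly=-d[0]*np.sin(FA)+d[1]*np.cos(FA);lx=d[0]*np.cos(FA)+d[1]*np.sin(FA);print("local",lx,ly,p[2]+.019)
th0=np.arctan2(p[2]*1000+19-92,ly*1000+78);print("th",th0,np.hypot(p[2]*1000+19-92,ly*1000+78))
w=[]
for th in np.linspace(th0,1.66,19)[1:]:
    w.append((fx(lx*1000,-78+158*np.cos(th),92+158*np.sin(th)-19),a,1,.05))
plan(w)
E
```

```text
{'time_s': 4.4, 'position': [0.484, -0.214, 0.106], 'eef_rot': [-3.124, 0.304, -0.007], 'ft_force': [1.922, 5.473, 1.761], 'opening': 0.127, 'joint_positions': [-0.546, 0.063, -0.134, 1.372, 0.005, 2.79]}
local -0.02969634225867393 0.07767425716290305 0.12540861568989617
th 0.2113994518897862 159.21874872494396
start [ 0.4835 -0.2135  0.1064] -0.194
[ 0.483 -0.218  0.118] -0.194 n 1
    1 x 0,0.09,-0.24,0,1
[ 0.482 -0.222  0.13 ] -0.194 n 1
    1 x 0,0.08,-0.24,0,1
[ 0.481 -0.227  0.142] -0.194 n 1
    1 x 0,0.1,-0.23,0,1
[ 0.48  -0.233  0.153] -0.194 n 1
    1 x 0,0.12,-0.23,0,1
[ 0.478 -0.24   0.164] -0.194 n 1
    1 x 0,0.14,-0.21,0,1
[ 0.477 -0.247  0.174] -0.194 n 1
    1 x 0,0.15,-0.2,0,1
[ 0.475 -0.256  0.184] -0.194 n 1
    1 x 0,0.18,-0.19,0,1
[ 0.473 -0.265  0.192] -0.194 n 1
    1 x 0,0.18,-0.18,0,1
[ 0.472 -0.274  0.2  ] -0.194 n 1
    1 x 0,0.2,-0.16,0,1
[ 0.469 -0.285  0.207] -0.194 n 1
    1 x 0,0.21,-0.14,0,1
[ 0.467 -0.295  0.214] -0.194 n 1
    1 x 0,0.22,-0.12,0,1
[ 0.465 -0.307  0.219] -0.194 n 1
    1 x 0,0.23,-0.11,0,1
[ 0.463 -0.319  0.223] -0.194 n 1
    1 x 0,0.24,-0.09,0,1
[ 0.46  -0.331  0.227] -0.194 n 1
    1 x 0,0.24,-0.07,0,1
[ 0.458 -0.343  0.229] -0.194 n 1
    1 x 0,0.25,-0.05,0,1
[ 0.456 -0.355  0.231] -0.194 n 1
    1 x 0,0.26,-0.02,0,1
[ 0.453 -0.368  0.231] -0.194 n 1
    1 x 0,0.25,-0.01,0,1
[ 0.451 -0.38   0.23 ] -0.194 n 1
    1 x 0,0.25,0.01,0,1
rows 18
```

Call:
{"fn": "carry_out", "kwargs": {"commands": [0,0.09,-0.24,0,1,0,0.08,-0.24,0,1,0,0.1,-0.23,0,1,0,0.12,-0.23,0,1,0,0.14,-0.21,0,1,0,0.15,-0.2,0,1,0,0.18,-0.19,0,1,0,0.18,-0.18,0,1,0,0.2,-0.16,0,1]}}

```text
time_s: 5.3
position: [0.4721, -0.2688, 0.2033]
eef_rot: [-3.114, 0.297, -0.012]
ft_force: [2.1, 17.2, 13.3]
opening: 0.12
```

Call:
{"fn": "carry_out", "kwargs": {"commands": [0,0.21,-0.14,0,1,0,0.22,-0.12,0,1,0,0.23,-0.11,0,1,0,0.24,-0.09,0,1,0,0.24,-0.07,0,1,0,0.25,-0.05,0,1,0,0.26,-0.02,0,1,0,0.25,-0.01,0,1,0,0.25,0.01,0,1,0,0,0,0,1]}}

```text
time_s: 6.3
position: [0.4484, -0.3838, 0.2332]
eef_rot: [3.12, -0.308, 0.005]
ft_force: [-3.6, -1.6, 8.2]
opening: 0.122
```

Run:
```python
from h import *
p,a=pose()
plan([(p,a,-.3,.05,3),(p+[0,0,.08],a,-.3,.04),([.53,-.17,.30],a,-.3,.04),([.5485,-.0865,.2],2.998,-.6,.045)])
```

```text
start [ 0.4484 -0.3838  0.2332] -0.197
[ 0.448 -0.384  0.233] -0.197 n 4
    4 x 0,0,0,0,-0.3
[ 0.448 -0.384  0.313] -0.197 n 2
    2 x 0,0,-0.8,0,-0.3
[ 0.53 -0.17  0.3 ] -0.197 n 6
    2 x 0.13,-0.75,0.04,0,-0.3
    1 x 0.13,-0.75,0.05,0,-0.3
    1 x 0.12,-0.75,0.04,0,-0.3
    1 x 0.13,-0.76,0.05,0,-0.3
    1 x 0.12,-0.75,0.04,0,-0.3
[ 0.548 -0.086  0.2  ] 2.995 n 31
    28 x 0,0,0,-0.95,-0.6
    2 x -0.04,0.57,0.67,0,-0.6
    1 x -0.05,0.57,0.66,0,-0.6
rows 43
```

Call:
{"fn": "carry_out", "kwargs": {"commands": [0,0,0,0,-0.3,0,0,0,0,-0.3,0,0,0,0,-0.3,0,0,0,0,-0.3,0,0,-0.8,0,-0.3,0,0,-0.8,0,-0.3,0.13,-0.75,0.04,0,-0.3,0.13,-0.75,0.04,0,-0.3,0.13,-0.75,0.05,0,-0.3,0.12,-0.75,0.04,0,-0.3,0.13,-0.76,0.05,0,-0.3,0.12,-0.75,0.04,0,-0.3]}}

```text
time_s: 7.5
position: [0.5302, -0.1656, 0.2949]
eef_rot: [-3.126, 0.305, 0.001]
ft_force: [1.1, -0.4, 0.1]
opening: 0.649
```

Call:
{"fn": "carry_out", "kwargs": {"commands": [0,0,0,-0.95,-0.6,0,0,0,-0.95,-0.6,0,0,0,-0.95,-0.6,0,0,0,-0.95,-0.6,0,0,0,-0.95,-0.6,0,0,0,-0.95,-0.6,0,0,0,-0.95,-0.6,0,0,0,-0.95,-0.6,0,0,0,-0.95,-0.6,0,0,0,-0.95,-0.6,0,0,0,-0.95,-0.6,0,0,0,-0.95,-0.6,0,0,0,-0.95,-0.6,0,0,0,-0.95,-0.6]}}

```text
time_s: 8.9
position: [0.5298, -0.167, 0.2949]
eef_rot: [-2.396, -2.031, 0.0]
ft_force: [-0.9, 0.1, 0.6]
opening: 0.802
```

Call:
{"fn": "carry_out", "kwargs": {"commands": [0,0,0,-0.95,-0.6,0,0,0,-0.95,-0.6,0,0,0,-0.95,-0.6,0,0,0,-0.95,-0.6,0,0,0,-0.95,-0.6,0,0,0,-0.95,-0.6,0,0,0,-0.95,-0.6,0,0,0,-0.95,-0.6,0,0,0,-0.95,-0.6,0,0,0,-0.95,-0.6,0,0,0,-0.95,-0.6,0,0,0,-0.95,-0.6,0,0,0,-0.95,-0.6,0,0,0,-0.95,-0.6,-0.04,0.57,0.67,0,-0.6,-0.04,0.57,0.67,0,-0.6,-0.05,0.57,0.66,0,-0.6,0,0,0,0,-0.6]}}

```text
time_s: 10.7
position: [0.5449, -0.0794, 0.1881]
eef_rot: [-0.219, -3.121, -0.006]
ft_force: [-0.4, -0.5, -0.3]
opening: 0.799
```

Run:
```python
from h import *
st()
im=get_image("scene");save(im,"s1",(100,320,180,500),2.4)
plan([([.5485,-.0865,.06],2.998,-.6,.04),([.5485,-.0865,.018],2.998,-.6,.03),([.5485,-.0865,.018],2.998,1,.04,5)])
```

```text
{'time_s': 10.7, 'position': [0.545, -0.079, 0.188], 'eef_rot': [-0.219, -3.121, -0.006], 'ft_force': [-0.42, -0.462, -0.281], 'opening': 0.799, 'joint_positions': [-0.267, 0.123, 0.094, 1.554, 0.002, -0.127]}
start [ 0.5462 -0.0814  0.1913] 3.0
[ 0.548 -0.086  0.06 ] 3.0 n 4
    1 x -0.01,-0.02,0.66,0,-0.6
    1 x -0.02,-0.02,0.66,0,-0.6
    1 x -0.01,-0.03,0.65,0,-0.6
    1 x -0.02,-0.02,0.66,0,-0.6
[ 0.548 -0.086  0.018] 3.0 n 2
    2 x 0,0,0.42,0,-0.6
[ 0.548 -0.086  0.018] 3.0 n 6
    6 x 0,0,0,0,1
rows 12
```

View pics/s1.png

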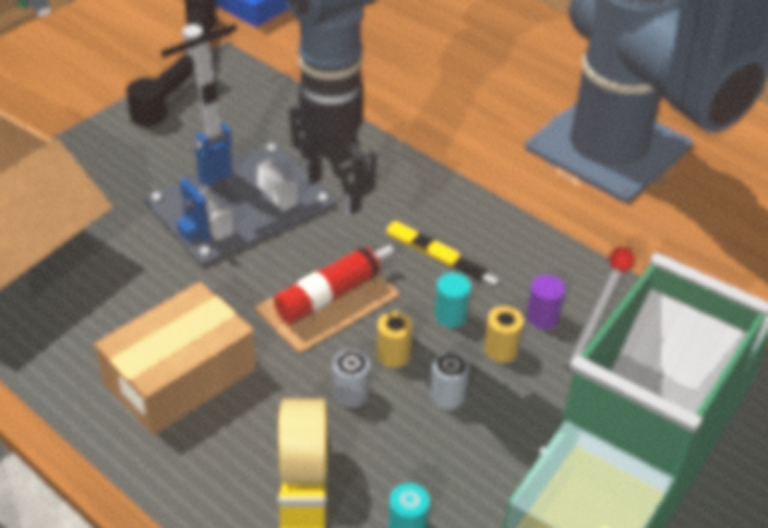

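The strap stands up at (200,80), and the bushes and damper haven't moved. I'll go down partway and re-measure, because the arm lags behind its commands.

Call:
{"fn": "carry_out", "kwargs": {"commands": [-0.01,0,0.6,0,-0.6,-0.01,0,0.6,0,-0.6,0,0,0.6,0,-0.6,0,0,0.4,0,-0.6,0,0,0,0,-0.6,0,0,0,0,-0.6,0,0,0,0,-0.6]}}

```text
time_s: 11.45
position: [0.5514, -0.0848, 0.0881]
eef_rot: [0.227, 3.129, -0.002]
ft_force: [0.3, -0.0, 0.2]
opening: 0.799
```

Run:
```python
from h import *
plan([([.5485,-.0865,.018],2.998,-.6,.03,1),([.5485,-.0865,.018],2.998,1,.04,5)])
```

```text
start [ 0.5514 -0.0848  0.0881] 2.997
[ 0.548 -0.086  0.018] 2.997 n 4
    1 x 0.02,-0.01,0.47,0,-0.6
    1 x 0.02,-0.02,0.47,0,-0.6
    1 x 0.01,-0.01,0.46,0,-0.6
    1 x 0,0,0,0,-0.6
[ 0.548 -0.086  0.018] 2.997 n 6
    6 x 0,0,0,0,1
rows 10
```

Call:
{"fn": "carry_out", "kwargs": {"commands": [0.02,-0.01,0.47,0,-0.6,0.02,-0.02,0.47,0,-0.6,0.01,-0.01,0.46,0,-0.6,0,0,0,0,-0.6,0,0,0,0,-0.6,0,0,0,0,1,0,0,0,0,1,0,0,0,0,1,0,0,0,0,1,0,0,0,0,1], "newtons": 60}}

```text
time_s: 12.45
position: [0.5487, -0.0882, 0.0187]
eef_rot: [0.228, 3.129, -0.009]
ft_force: [-1.7, -4.2, 5.0]
opening: 0.492
```

Run:
```python
from h import *
st();p,a=pose()
g=FA+np.pi
# home: damper origin at fixture x=5; approach 12 mm short
plan([(p+[0,0,.12],a,1,.035,2),(fx(-8,0,150),g,1,.035,3)])
```

```text
{'time_s': 12.45, 'position': [0.549, -0.088, 0.019], 'eef_rot': [0.228, 3.129, -0.009], 'ft_force': [-1.741, -4.155, 5.005], 'opening': 0.492, 'joint_positions': [-0.277, 0.183, -0.181, 1.201, -0.005, -0.132]}
start [ 0.5487 -0.0882  0.0187] 2.996
[ 0.549 -0.088  0.139] 2.996 n 6
    4 x 0,0,-0.6,0,1
    2 x 0,0,0,0,1
[ 0.49  -0.294  0.15 ] 2.947 n 11
    1 x 0,0,0,0.41,1
    4 x 0.05,-0.61,-0.03,0,1
    1 x 0.05,-0.61,-0.04,0,1
    1 x 0.06,-0.61,-0.03,0,1
    1 x 0.05,-0.61,-0.04,0,1
    3 x 0,0,0,0,1
rows 17
```

Call:
{"fn": "carry_out", "kwargs": {"commands": [0,0,-0.6,0,1,0,0,-0.6,0,1,0,0,-0.6,0,1,0,0,-0.6,0,1,0,0,0,0,1,0,0,0,0,1,0,0,0,0.41,1,0.05,-0.61,-0.03,0,1,0.05,-0.61,-0.03,0,1,0.05,-0.61,-0.03,0,1,0.05,-0.61,-0.03,0,1,0.05,-0.61,-0.04,0,1,0.06,-0.61,-0.03,0,1,0.05,-0.61,-0.04,0,1,0,0,0,0,1,0,0,0,0,1,0,0,0,0,1]}}

```text
time_s: 14.15
position: [0.4872, -0.29, 0.1446]
eef_rot: [-0.302, -3.124, -0.004]
ft_force: [0.2, 0.1, -3.8]
opening: 0.491
```

Run:
```python
from h import *
st();
im=get_image("top");save(im,"t2",(150,320,300,500),3.5);P=cloud(im)
# damper axis from red/white points seen, in fixture frame
q=P.reshape(-1,3);d=q[:,:2]-FX;c,s=np.cos(FA),np.sin(FA);l=np.c_[d[:,0]*c+d[:,1]*s,-d[:,0]*s+d[:,1]*c,q[:,2]]*1000
img=cv2.cvtColor(im["image"],cv2.COLOR_BGR2HSV).reshape(-1,3)
m=((img[:,0]<8)|(img[:,0]>172))&(img[:,1]>120)&(abs(l[:,0])<130)&(abs(l[:,1])<60);k=l[m];print(len(k),k.min(0).round(),k.max(0).round())
for x in range(-90,100,15):
    j=k[(k[:,0]>=x)&(k[:,0]<x+15)]
    if len(j)>4:print(x,j[:,1].min().round(1),j[:,1].max().round(1),j[:,2].max().round(1))
g=FA+np.pi
plan([(fx(-8,0,75),g,1,.03,2),(fx(-8,0,48),g,1,.02,2)])
```

```text
{'time_s': 14.15, 'position': [0.487, -0.29, 0.145], 'eef_rot': [-0.302, -3.124, -0.004], 'ft_force': [0.242, 0.104, -3.796], 'opening': 0.491, 'joint_positions': [-0.656, 0.159, 0.047, 1.463, 0.001, -0.462]}
311 [-85. -16.  11.] [ 77.  33. 322.]
-75 10.1 24.3 181.2
-60 -1.5 24.1 186.3
-45 -6.7 29.5 287.4
-30 11.1 31.9 216.6
15 16.8 30.9 321.5
30 -11.7 24.5 185.4
45 -16.2 25.0 187.5
60 -12.5 23.4 182.2
start [ 0.4876 -0.29    0.1452] 2.949
[ 0.49  -0.294  0.075] 2.949 n 5
    2 x -0.02,-0.02,0.47,0,1
    1 x -0.02,-0.03,0.46,0,1
    2 x 0,0,0,0,1
[ 0.49  -0.294  0.048] 2.949 n 4
    2 x 0,0,0.27,0,1
    2 x 0,0,0,0,1
rows 9
```

View pics/t2.png

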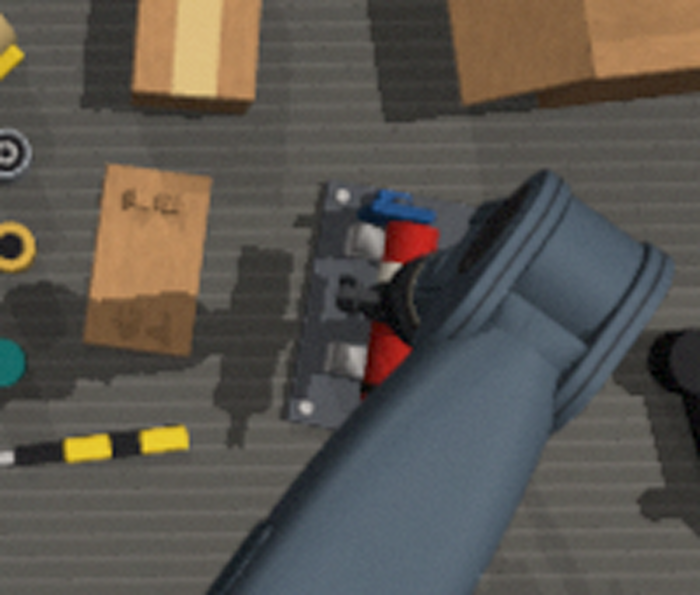

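The damper is over the V-blocks and its foot has about 5 mm left before the stop. I'll back off slightly before lowering.

Run:
```python
from h import *
g=FA+np.pi
plan([(fx(-15,0,75),g,1,.03,2),(fx(-15,0,46),g,1,.02,3)])
```

```text
start [ 0.4876 -0.29    0.1452] 2.949
[ 0.483 -0.293  0.075] 2.949 n 5
    2 x 0.03,-0.02,0.47,0,1
    1 x 0.02,-0.03,0.46,0,1
    2 x 0,0,0,0,1
[ 0.483 -0.293  0.046] 2.949 n 5
    2 x 0,0,0.29,0,1
    3 x 0,0,0,0,1
rows 10
```

Call:
{"fn": "carry_out", "kwargs": {"commands": [0.03,-0.02,0.47,0,1,0.03,-0.02,0.47,0,1,0.02,-0.03,0.46,0,1,0,0,0,0,1,0,0,0,0,1,0,0,0.25,0,1,0,0,0.22,0,1,0,0,0,0,1,0,0,0,0,1]}}

```text
time_s: 15.1
position: [0.4831, -0.2938, 0.0529]
eef_rot: [-0.303, -3.126, -0.001]
ft_force: [0.7, 0.6, -4.5]
opening: 0.492
```

Run:
```python
from h import *
st();g=FA+np.pi
p,a=pose()
plan([(fx(-15,0,47),g,1,.02,1)])
```

```text
{'time_s': 15.1, 'position': [0.483, -0.294, 0.053], 'eef_rot': [-0.303, -3.126, -0.001], 'ft_force': [0.733, 0.564, -4.535], 'opening': 0.492, 'joint_positions': [-0.665, 0.189, -0.103, 1.279, 0.0, -0.471]}
start [ 0.4831 -0.2938  0.0529] 2.948
[ 0.483 -0.293  0.047] 2.948 n 2
    1 x 0.01,0.02,0.12,0,1
    1 x 0,0,0,0,1
rows 2
```

Not touching yet, so I'll lower in small steps until there is contact.

Call:
{"fn": "carry_out", "kwargs": {"commands": [0,0,0.08,0,1,0,0,0,0,1,0,0,0.04,0,1,0,0,0,0,1]}}

```text
time_s: 15.5
position: [0.4838, -0.2941, 0.0485]
eef_rot: [0.303, 3.126, 0.0]
ft_force: [-0.7, 1.5, 1.2]
opening: 0.496
```

Call:
{"fn": "carry_out", "kwargs": {"commands": [0,0,0.04,0,1,0,0,0,0,1]}}

```text
time_s: 15.7
position: [0.4841, -0.2938, 0.0481]
eef_rot: [0.303, 3.125, 0.0]
ft_force: [-2.1, 5.0, 7.5]
opening: 0.5
```

Call:
{"fn": "carry_out", "kwargs": {"commands": [0,0,0,0,-0.2,0,0,0,0,-0.2,0,0,0,0,-0.2,0,0,-0.02,0,1,0,0,0,0,1,0,0,0,0,1,0,0,0,0,1,-0.1,0,0,0,1,-0.04,0,0,0,1,0,0,0,0,1], "newtons": 30}}

```text
time_s: 16.7
position: [0.4855, -0.2927, 0.0462]
eef_rot: [-0.303, -3.116, -0.007]
ft_force: [-10.8, 8.1, 11.3]
opening: 0.501
```

Call:
{"fn": "carry_out", "kwargs": {"commands": [-0.04,0,0,0,1,-0.02,0,0,0,1,0,0,0,0,1]}}

```text
time_s: 17.0
position: [0.4881, -0.2933, 0.0462]
eef_rot: [-0.303, -3.115, -0.007]
ft_force: [-13.2, 7.4, 11.0]
opening: 0.501
```

Call:
{"fn": "carry_out", "kwargs": {"commands": [-0.04,0,-0.02,0,1,-0.04,0,0,0,1,0,0,0,0,1]}}

```text
time_s: 17.3
position: [0.4944, -0.2945, 0.0463]
eef_rot: [-0.303, -3.12, -0.006]
ft_force: [-5.2, 4.2, 3.9]
opening: 0.504
```

Call:
{"fn": "carry_out", "kwargs": {"commands": [-0.04,0,0,0,1,-0.02,0,0,0,1,0,0,0,0,1]}}

```text
time_s: 17.6
position: [0.4966, -0.2951, 0.0463]
eef_rot: [-0.303, -3.119, -0.006]
ft_force: [-6.6, 5.3, 5.4]
opening: 0.503
```

Call:
{"fn": "carry_out", "kwargs": {"commands": [-0.04,0,0,0,1,-0.02,0,0,0,1,0,0,0,0,1]}}

```text
time_s: 17.9
position: [0.4996, -0.2957, 0.0463]
eef_rot: [-0.303, -3.119, -0.006]
ft_force: [-7.4, 5.9, 5.6]
opening: 0.503
```

Call:
{"fn": "carry_out", "kwargs": {"commands": [-0.04,0,0,0,1,-0.02,0,0,0,1,0,0,0,0,1]}}

```text
time_s: 18.2
position: [0.5021, -0.2961, 0.0463]
eef_rot: [-0.303, -3.118, -0.006]
ft_force: [-7.5, 5.6, 5.8]
opening: 0.506
```

Call:
{"fn": "carry_out", "kwargs": {"commands": [-0.04,0,0,0,1,-0.02,0,0,0,1,0,0,0,0,1]}}

```text
time_s: 18.5
position: [0.5021, -0.2962, 0.0463]
eef_rot: [-0.303, -3.111, -0.007]
ft_force: [-14.3, 6.8, 9.9]
opening: 0.503
```

Call:
{"fn": "carry_out", "kwargs": {"commands": [-0.04,0,0,0,1,-0.02,0,0,0,1,0,0,0,0,1]}}

```text
time_s: 18.8
position: [0.5023, -0.2962, 0.0462]
eef_rot: [-0.303, -3.106, -0.008]
ft_force: [-20.5, 8.9, 13.6]
opening: 0.502
```

Run:
```python
from h import *
st()
im=get_image("scene");save(im,"s3",(120,230,200,350),5);P=cloud(im)
q=P.reshape(-1,3);d=q[:,:2]-FX;c,s=np.cos(FA),np.sin(FA);l=np.c_[d[:,0]*c+d[:,1]*s,-d[:,0]*s+d[:,1]*c,q[:,2]]*1000
img=cv2.cvtColor(im["image"],cv2.COLOR_BGR2HSV).reshape(-1,3)
m=((img[:,0]<8)|(img[:,0]>172))&(img[:,1]>120)&(abs(l[:,0])<130)&(abs(l[:,1])<40)&(l[:,2]<100);k=l[m];print(len(k),np.percentile(k,[0,2,98,100],axis=0).round())
```

```text
{'time_s': 18.8, 'position': [0.502, -0.296, 0.046], 'eef_rot': [-0.303, -3.106, -0.008], 'ft_force': [-20.53, 8.913, 13.624], 'opening': 0.502, 'joint_positions': [-0.644, 0.259, -0.035, 1.297, -0.007, -0.449]}
171 [[-61. -15.  59.]
 [-60. -12.  61.]
 [ 72.  24.  87.]
 [ 73.  26.  90.]]
```

View pics/s3.png

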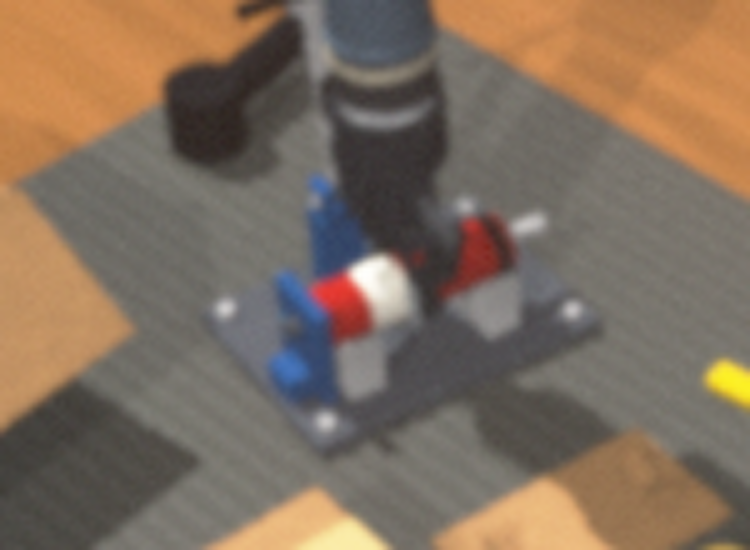

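The damper's foot at (315,290) is against the blue stop. Force rose to about 20 N and the tool stopped moving, at fixture x = 4.6 mm where 5 is expected. Next: release, lift and check.

Call:
{"fn": "carry_out", "kwargs": {"commands": [0.05,0,0,0,1,0,0,0,0,1,0,0,0,0,-0.3,0,0,0,0,-0.3,0,0,0,0,-0.3,0,0,0,0,-0.3,0,0,-0.4,0,-0.3,0,0,-0.8,0,-0.3,0,0,-0.8,0,-0.3,0,0.9,-0.8,0,-0.3,0,0.9,0,0,-0.3,0,0.9,0,0,-0.3,0,0.9,0,0,-0.3,0,0,0,0,-0.3,0,0,0,0,-0.3]}}

```text
time_s: 20.35
position: [0.5431, -0.1293, 0.1807]
eef_rot: [0.299, 3.127, -0.001]
ft_force: [0.7, -0.0, 0.0]
opening: 0.648
```

Run:
```python
from h import *
st();c,s=np.cos(FA),np.sin(FA)
for cam in("top","scene"):
    im=get_image(cam);P=cloud(im)
    if cam=="scene":save(im,"s4",(100,230,200,350),5)
    q=P.reshape(-1,3);d=q[:,:2]-FX;l=np.c_[d[:,0]*c+d[:,1]*s,-d[:,0]*s+d[:,1]*c,q[:,2]]*1000
    k=l[(abs(l[:,1])<22)&(l[:,2]>62)&(l[:,2]<92)&(abs(l[:,0])<110)]
    for x in range(-75,80,15):
        j=k[(k[:,0]>=x)&(k[:,0]<x+15)]
        if len(j)>5:
            # circle fit fixed r=22
            from scipy.optimize import least_squares
            f=least_squares(lambda v:np.hypot(j[:,1]-v[0],j[:,2]-v[1])-22,[0,62],loss="soft_l1").x;print(cam,x,len(j),f.round(1))
    H=l[(l[:,2]>200)&(l[:,2]<270)&(abs(l[:,0])<70)&(l[:,1]<-40)&(l[:,1]>-140)];print("handle",len(H),np.median(H,0).round(),H.max(0).round())
p,a=pose()
```

```text
{'time_s': 20.35, 'position': [0.543, -0.129, 0.181], 'eef_rot': [0.299, 3.127, -0.001], 'ft_force': [0.673, -0.038, 0.006], 'opening': 0.648, 'joint_positions': [-0.353, 0.128, 0.084, 1.526, -0.001, -0.162]}
top -75 57 [ 0.1 61.1]
top -60 68 [-0.3 61.9]
top -45 70 [-0.4 62.3]
top -30 67 [ 0.3 62.7]
top -15 68 [-0.3 62.5]
top 0 69 [-0.7 62.5]
top 15 68 [-0.8 63.3]
top 30 67 [-0.6 63.1]
top 45 67 [-1.1 61.8]
top 60 67 [-0.7 61.7]
top 75 63 [-1.2 67.5]
handle 257 [  3. -94. 253.] [ 61. -86. 262.]
scene -60 29 [-0.9 63. ]
scene -45 41 [-0.2 63. ]
scene -30 42 [-0.6 62.7]
scene -15 45 [-0.5 63. ]
scene 0 37 [-0.  63.4]
scene 15 37 [-1.3 63. ]
scene 30 46 [-0.9 64.3]
scene 45 44 [-1.6 62.8]
scene 60 37 [-1.1 62.9]
scene 75 58 [ 0.4 69.1]
handle 217 [  3. -91. 249.] [ 61. -83. 259.]
```

Damper seated: axis at y ≈ -0.5 and z ≈ 62.5 mm, in line. Now I regrip the handle and swing the strap down.

Run:
```python
from h import *
p,a=pose();g=FA+np.pi
plan([([p[0],p[1],.31],g,-.3,.045),(fx(-31,-95,310),g,-.3,.045,2),(fx(-31,-95,233),g,-.3,.04,2),(fx(-31,-95,233),g,1,.05,5)])
```

```text
start [ 0.5427 -0.1309  0.1805] 2.947
[ 0.543 -0.131  0.31 ] 2.947 n 3
    1 x 0,0,-0.86,0,-0.3
    1 x 0,0,-0.87,0,-0.3
    1 x 0,0,-0.86,0,-0.3
[ 0.449 -0.383  0.31 ] 2.947 n 8
    1 x 0.15,-0.88,0,0,-0.3
    1 x 0.14,-0.88,0,0,-0.3
    1 x 0.15,-0.89,0,0,-0.3
    1 x 0.14,-0.88,0,0,-0.3
    1 x 0.15,-0.89,0,0,-0.3
    1 x 0.14,-0.88,0,0,-0.3
    2 x 0,0,0,0,-0.3
[ 0.449 -0.383  0.233] 2.947 n 4
    2 x 0,0,0.77,0,-0.3
    2 x 0,0,0,0,-0.3
[ 0.449 -0.383  0.233] 2.947 n 6
    6 x 0,0,0,0,1
rows 21
```

Call:
{"fn": "carry_out", "kwargs": {"commands": [0,0,-0.86,0,-0.3,0,0,-0.87,0,-0.3,0,0,-0.86,0,-0.3,0.15,-0.88,0,0,-0.3,0.14,-0.88,0,0,-0.3,0.15,-0.89,0,0,-0.3,0.14,-0.88,0,0,-0.3,0.15,-0.89,0,0,-0.3,0.14,-0.88,0,0,-0.3,0,0,0,0,-0.3,0,0,0,0,-0.3,0,0,0.77,0,-0.3,0,0,0.77,0,-0.3,0,0,0,0,-0.3,0,0,0,0,-0.3,0,0,0,0,1,0,0,0,0,1,0,0,0,0,1,0,0,0,0,1,0,0,0,0,1], "newtons": 40}}

```text
time_s: 22.45
position: [0.4503, -0.3832, 0.2366]
eef_rot: [0.304, 3.122, -0.007]
ft_force: [0.8, -0.7, 5.8]
opening: 0.121
```

Run:
```python
from h import *
st();p,a=pose();d=p[:2]-FX;ly=-d[0]*np.sin(FA)+d[1]*np.cos(FA);lx=d[0]*np.cos(FA)+d[1]*np.sin(FA)
dy,dz=ly*1000+78,p[2]*1000+19-92;th0=np.arctan2(dz,dy);r=np.hypot(dy,dz);print(lx,ly,th0,r)
w=[]
for th in np.linspace(th0,0.0,20)[1:]:
    w.append((fx(lx*1000,-78+r*np.cos(th),92+r*np.sin(th)-19),a,1,.05))
plan(w)
```

```text
{'time_s': 22.45, 'position': [0.45, -0.383, 0.237], 'eef_rot': [0.304, 3.122, -0.007], 'ft_force': [0.78, -0.718, 5.784], 'opening': 0.121, 'joint_positions': [-0.819, 0.218, 0.297, 1.643, 0.0, -0.625]}
-0.029441324558094475 -0.09520641342260079 1.6755844763593846 164.5027917062539
start [ 0.4503 -0.3832  0.2366] 2.948
[ 0.453 -0.369  0.237] 2.948 n 1
    1 x 0,0.29,-0.02,0,1
[ 0.456 -0.355  0.237] 2.948 n 1
    1 x 0,0.29,0.01,0,1
[ 0.459 -0.341  0.235] 2.948 n 1
    1 x 0,0.29,0.03,0,1
[ 0.461 -0.327  0.232] 2.948 n 1
    1 x 0,0.28,0.06,0,1
[ 0.464 -0.313  0.228] 2.948 n 1
    1 x 0,0.28,0.09,0,1
[ 0.467 -0.3    0.223] 2.948 n 1
    1 x 0,0.27,0.1,0,1
[ 0.469 -0.287  0.216] 2.948 n 1
    1 x 0,0.26,0.13,0,1
[ 0.472 -0.275  0.209] 2.948 n 1
    1 x 0,0.24,0.16,0,1
[ 0.474 -0.264  0.2  ] 2.948 n 1
    1 x 0,0.24,0.17,0,1
[ 0.476 -0.253  0.19 ] 2.948 n 1
    1 x 0,0.21,0.2,0,1
[ 0.478 -0.243  0.18 ] 2.948 n 1
    1 x 0,0.2,0.21,0,1
[ 0.48  -0.235  0.168] 2.948 n 1
    1 x 0,0.18,0.23,0,1
[ 0.481 -0.227  0.156] 2.948 n 1
    1 x 0,0.15,0.24,0,1
[ 0.482 -0.22   0.143] 2.948 n 1
    1 x 0,0.14,0.26,0,1
[ 0.484 -0.215  0.13 ] 2.948 n 1
    1 x 0,0.11,0.27,0,1
[ 0.484 -0.211  0.116] 2.948 n 1
    1 x 0,0.09,0.27,0,1
[ 0.485 -0.207  0.102] 2.948 n 1
    1 x 0,0.06,0.28,0,1
[ 0.485 -0.206  0.087] 2.948 n 1
    1 x 0,0.04,0.29,0,1
[ 0.485 -0.205  0.073] 2.948 n 1
    1 x 0,0.01,0.29,0,1
rows 19
```

Run:
```python
from h import *
p,a=pose();d=p[:2]-FX;ly=-d[0]*np.sin(FA)+d[1]*np.cos(FA);lx=d[0]*np.cos(FA)+d[1]*np.sin(FA)
dy=ly*1000+78;th0=np.arccos(dy/158);o=92+158*np.sin(th0)-p[2]*1000;print(th0,o)
w=[]
for th in np.linspace(th0,0.02,20)[1:]:
    w.append((fx(lx*1000,-78+158*np.cos(th),92+158*np.sin(th)-o),a,1,.05))
plan(w)
```

```text
1.6799140871728546 12.459853017920096
start [ 0.4503 -0.3832  0.2366] 2.948
[ 0.453 -0.37   0.238] 2.948 n 1
    1 x 0,0.28,-0.02,0,1
[ 0.456 -0.356  0.237] 2.948 n 1
    1 x 0,0.27,0.01,0,1
[ 0.458 -0.343  0.236] 2.948 n 1
    1 x 0,0.28,0.03,0,1
[ 0.461 -0.329  0.233] 2.948 n 1
    1 x 0,0.27,0.05,0,1
[ 0.463 -0.316  0.229] 2.948 n 1
    1 x 0,0.26,0.08,0,1
[ 0.466 -0.304  0.224] 2.948 n 1
    1 x 0,0.26,0.1,0,1
[ 0.468 -0.292  0.218] 2.948 n 1
    1 x 0,0.25,0.12,0,1
[ 0.471 -0.28   0.211] 2.948 n 1
    1 x 0,0.23,0.15,0,1
[ 0.473 -0.269  0.203] 2.948 n 1
    1 x 0,0.22,0.16,0,1
[ 0.475 -0.259  0.194] 2.948 n 1
    1 x 0,0.21,0.18,0,1
[ 0.477 -0.25   0.184] 2.948 n 1
    1 x 0,0.19,0.2,0,1
[ 0.478 -0.241  0.173] 2.948 n 1
    1 x 0,0.17,0.22,0,1
[ 0.48  -0.234  0.161] 2.948 n 1
    1 x 0,0.16,0.23,0,1
[ 0.481 -0.227  0.149] 2.948 n 1
    1 x 0,0.13,0.24,0,1
[ 0.482 -0.222  0.137] 2.948 n 1
    1 x 0,0.11,0.25,0,1
[ 0.483 -0.217  0.124] 2.948 n 1
    1 x 0,0.09,0.26,0,1
[ 0.484 -0.214  0.11 ] 2.948 n 1
    1 x 0,0.06,0.27,0,1
[ 0.484 -0.212  0.096] 2.948 n 1
    1 x 0,0.05,0.27,0,1
[ 0.484 -0.211  0.083] 2.948 n 1
    1 x 0,0.01,0.28,0,1
rows 19
```

Call:
{"fn": "carry_out", "kwargs": {"commands": [0,0.28,-0.02,0,1,0,0.27,0.01,0,1,0,0.28,0.03,0,1,0,0.27,0.05,0,1,0,0.26,0.08,0,1,0,0.26,0.1,0,1,0,0.25,0.12,0,1,0,0.23,0.15,0,1,0,0.22,0.16,0,1,0,0.21,0.18,0,1]}}

```text
time_s: 23.45
position: [0.4759, -0.2573, 0.1908]
eef_rot: [0.302, 3.121, -0.002]
ft_force: [6.8, -5.3, 0.7]
opening: 0.116
```

Call:
{"fn": "carry_out", "kwargs": {"commands": [0,0.19,0.2,0,1,0,0.17,0.22,0,1,0,0.16,0.23,0,1,0,0.13,0.24,0,1,0,0.11,0.25,0,1,0,0.09,0.26,0,1,0,0.06,0.27,0,1,0,0.05,0.25,0,1,0,0.01,0.1,0,1,0,0,0.06,0,1,0,0,0,0,1]}}

```text
time_s: 24.55
position: [0.4848, -0.211, 0.0861]
eef_rot: [0.303, 3.122, -0.004]
ft_force: [7.7, -5.1, -1.4]
opening: 0.123
```

Call:
{"fn": "carry_out", "kwargs": {"commands": [0,0,0.08,0,1,0,0,0,0,1]}}

```text
time_s: 24.75
position: [0.4849, -0.2109, 0.0825]
eef_rot: [0.303, 3.122, -0.004]
ft_force: [6.1, -5.5, -0.2]
opening: 0.119
```

Call:
{"fn": "carry_out", "kwargs": {"commands": [0,0,0.05,0,1,0,0,0,0,1]}}

```text
time_s: 24.95
position: [0.4849, -0.2109, 0.0806]
eef_rot: [0.303, 3.122, -0.004]
ft_force: [4.8, -3.7, 1.0]
opening: 0.118
```

Call:
{"fn": "carry_out", "kwargs": {"commands": [0,0,0.05,0,1,0,0,0,0,1]}}

```text
time_s: 25.15
position: [0.4849, -0.211, 0.0802]
eef_rot: [0.303, 3.121, -0.005]
ft_force: [1.7, -3.0, 10.6]
opening: 0.125
```

Call:
{"fn": "carry_out", "kwargs": {"commands": [0,0,0.05,0,1,0,0,0,0,1]}}

```text
time_s: 25.35
position: [0.485, -0.2109, 0.0799]
eef_rot: [0.302, 3.12, -0.005]
ft_force: [-2.1, -0.3, 19.3]
opening: 0.116
```

Pad contact felt (19 N at handle height ≈ 0 rad). Release, lift and check the strap and bushes.

Call:
{"fn": "carry_out", "kwargs": {"commands": [0,0,-0.04,0,1,0,0,0,0,-0.2,0,0,0,0,-0.2,0,0,0,0,-0.2,0,0,0,0,-0.2,0,0,-0.6,0,-0.2,0,0,-0.9,0,-0.2,0,0,-0.9,0,-0.2,0,0,-0.9,0,-0.2,0,0,-0.9,0,-0.2,0,0,0,0,-0.5,0,0,0,0,-0.5]}}

```text
time_s: 26.55
position: [0.4833, -0.2103, 0.2877]
eef_rot: [0.303, 3.125, -0.001]
ft_force: [-0.5, -0.2, -1.6]
opening: 0.749
```

```bash
cat >> h.py <<'E'
def bushes(cam="top"):
    im=get_image(cam);P=cloud(im);h=cv2.cvtColor(cv2.GaussianBlur(im["image"],(3,3),0),cv2.COLOR_BGR2HSV)
    ok=(P[...,2]>.054)&(P[...,2]<.068)&(P[...,0]>.3)&(P[...,0]<.72)&(P[...,1]>0)&(P[...,1]<.22)
    n,lab,stt,_=cv2.connectedComponentsWithStats(ok.astype(np.uint8))
    for i in range(1,n):
        if stt[i,4]<40:continue
        m=lab==i;q=P[m];c,r=cv2.minEnclosingCircle((q[:,:2]*1000).astype(np.float32));hs=h[m];s=hs[hs[:,1]>60]
        print("bush",np.round(c,1),"r",round(r,1),"n",stt[i,4],"sat",np.median(hs[:,1]),"hue",np.median(s[:,0]) if len(s) else None)
    return im,P
def strap(P):
    c,s=np.cos(FA),np.sin(FA);q=P.reshape(-1,3);d=q[:,:2]-FX;l=np.c_[d[:,0]*c+d[:,1]*s,-d[:,0]*s+d[:,1]*c,q[:,2]]*1000
    k=l[(abs(l[:,0]-5)<9)&(l[:,1]>-60)&(l[:,1]<60)&(l[:,2]>75)&(l[:,2]<150)];f=np.polyfit(k[:,1],k[:,2],1);print("strap slope",f.round(4),len(k))
    k=l[(abs(l[:,1])<8)&(l[:,2]>75)&(l[:,2]<90)&(l[:,0]<72)&(abs(l[:,0]-5)>16)];print("damper top z",np.median(k[:,2]).round(1),"x range",np.percentile(k[:,0],[1,99]).round())
E
python3 - <<'E'
from h import *
st();im,P=bushes();strap(P);im2=get_image("scene");strap(cloud(im2));save(im2,"s5",(100,300,200,480),2.8)
E
```

```text
{'time_s': 26.55, 'position': [0.483, -0.21, 0.288], 'eef_rot': [0.303, 3.125, -0.001], 'ft_force': [-0.51, -0.205, -1.565], 'opening': 0.749, 'joint_positions': [-0.538, 0.073, 0.239, 1.734, 0.0, -0.344]}
bush [642.4  41. ] r 21.9 n 145 sat 9.0 hue None
bush [561.7 131.3] r 22.1 n 148 sat 8.0 hue None
bush [556.6  37.3] r 21.7 n 142 sat 152.0 hue 20.0
bush [454.2 133.5] r 22.0 n 153 sat 151.0 hue 20.0
bush [451.9  47.4] r 21.6 n 145 sat 195.0 hue 89.0
bush [370.8 138.6] r 21.8 n 154 sat 161.0 hue 140.0Traceback (most recent call last):
  File "<stdin>", line 2, in <module>
  File "h.py", line 51, in strap
    k=l[(abs(l[:,0]-5)<9)&(l[:,1]>-60)&(l[:,1]<60)&(l[:,2]>75)&(l[:,2]<150)];f=np.polyfit(k[:,1],k[:,2],1);print("strap slope",f.round(4),len(k))
                                                                               ~~~~~~~~~~^^^^^^^^^^^^^^^^^
    raise TypeError("expected non-empty vector for x")
TypeError: expected non-empty vector for x
```

Run:
```python
from h import *
plan([([.5565,.0375,.2],2.356,-.5,.045,3)])
```

```text
start [ 0.4825 -0.2099  0.2858] 2.948
[0.556 0.038 0.2  ] 2.358 n 16
    6 x 0,0,0,0.82,-0.5
    1 x 0.35,0.65,0.25,0,-0.5
    1 x 0.35,0.65,0.24,0,-0.5
    1 x 0.35,0.65,0.25,0,-0.5
    1 x 0.35,0.65,0.24,0,-0.5
    1 x 0.35,0.65,0.25,0,-0.5
    1 x 0.35,0.65,0.24,0,-0.5
    1 x 0.35,0.65,0.25,0,-0.5
    3 x 0,0,0,0,-0.5
rows 16
```

Call:
{"fn": "carry_out", "kwargs": {"commands": [0,0,0,0.82,-0.5,0,0,0,0.82,-0.5,0,0,0,0.82,-0.5,0,0,0,0.82,-0.5,0,0,0,0.82,-0.5,0,0,0,0.82,-0.5,0.35,0.65,0.25,0,-0.5,0.35,0.65,0.24,0,-0.5,0.35,0.65,0.25,0,-0.5,0.35,0.65,0.24,0,-0.5,0.35,0.65,0.25,0,-0.5,0.35,0.65,0.24,0,-0.5,0.35,0.65,0.25,0,-0.5,0,0,0,0,-0.5,0,0,0,0,-0.5,0,0,0,0,-0.5], "newtons": 50}}

```text
time_s: 28.2
position: [0.5557, 0.0368, 0.1994]
eef_rot: [-1.2, -2.901, 0.002]
ft_force: [-0.5, 0.1, -0.2]
opening: 0.752
```

Run:
```python
from h import *
st();im,P=bushes()
strap(P);im2=get_image("scene");strap(cloud(im2));save(im2,"s5",(100,300,200,480),2.8)
plan([([.5565,.0375,.07],2.356,-.5,.04),([.5565,.0375,.016],2.356,-.5,.03,2),([.5565,.0375,.016],2.356,1,.03,5)])
```

```text
{'time_s': 28.2, 'position': [0.556, 0.037, 0.199], 'eef_rot': [-1.2, -2.901, 0.002], 'ft_force': [-0.454, 0.124, -0.211], 'opening': 0.752, 'joint_positions': [-0.054, 0.129, 0.122, 1.566, -0.001, 0.731]}
strap slope [-4.20000e-03  9.64135e+01] 227
damper top z 83.5 x range [-69.  71.]
strap slope [1.08000e-02 9.57062e+01] 145
damper top z 84.2 x range [-1614.    70.]
start [0.5563 0.0364 0.2006] 2.356
[0.556 0.038 0.07 ] 2.356 n 4
    1 x 0,0,0.65,0,-0.5
    1 x 0,0.01,0.65,0,-0.5
    1 x 0.01,0,0.66,0,-0.5
    1 x 0,0.01,0.65,0,-0.5
[0.556 0.038 0.016] 2.356 n 4
    2 x 0,0,0.54,0,-0.5
    2 x 0,0,0,0,-0.5
[0.556 0.038 0.016] 2.356 n 6
    6 x 0,0,0,0,1
rows 14
```

View pics/s5.png

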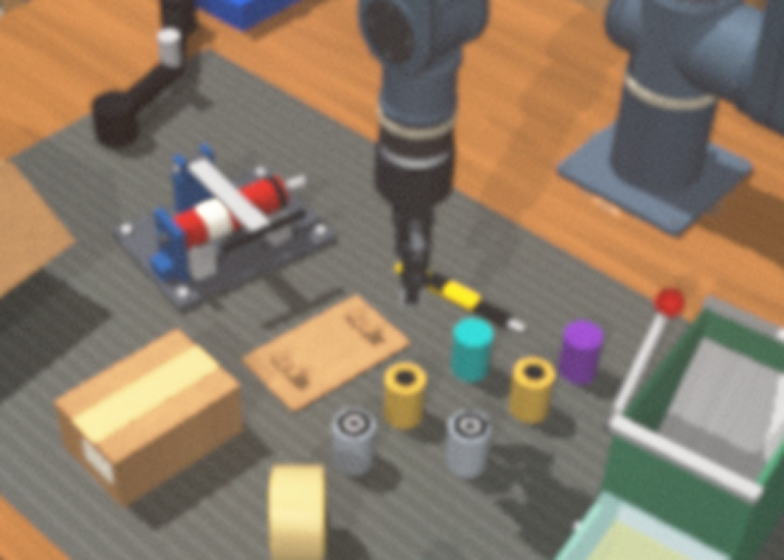

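Strap level (slope ≈ 0) on the seated damper; bushes unmoved. Picking bronze at (405,395).

Call:
{"fn": "carry_out", "kwargs": {"commands": [0,0,0.65,0,-0.5,0,0.01,0.65,0,-0.5,0.01,0,0.66,0,-0.5,0,0.01,0.65,0,-0.5,0,0,0.54,0,-0.5,0,0,0.54,0,-0.5,0,0,0,0,-0.5,0,0,0,0,-0.5,0,0,0,0,1,0,0,0,0,1,0,0,0,0,1,0,0,0,0,1,0,0,0,0,1]}}

```text
time_s: 29.6
position: [0.5589, 0.038, 0.0189]
eef_rot: [1.199, 2.899, 0.0]
ft_force: [-0.5, -1.3, 6.9]
opening: 0.503
```

Run:
```python
from h import *
st();p,a=pose();C=[.494,.361]
plan([(p+[0,0,.285],a,1,.045,1),(C+[.30],a,1,.04,3),(C+[.245],a,1,.03,2)])
```

```text
{'time_s': 29.6, 'position': [0.559, 0.038, 0.019], 'eef_rot': [1.199, 2.899, 0.0], 'ft_force': [-0.53, -1.295, 6.928], 'opening': 0.503, 'joint_positions': [-0.051, 0.194, -0.168, 1.204, -0.001, 0.733]}
start [0.5589 0.038  0.0189] 2.357
[0.559 0.038 0.304] 2.357 n 8
    1 x 0,0,-0.81,0,1
    1 x 0,0,-0.82,0,1
    2 x 0,0,-0.81,0,1
    1 x 0,0,-0.82,0,1
    1 x 0,0,-0.81,0,1
    1 x 0,0,-0.82,0,1
    1 x 0,0,0,0,1
[0.494 0.361 0.3  ] 2.357 n 12
    3 x 0.61,0.41,0.01,0,1
    1 x 0.61,0.4,0.01,0,1
    1 x 0.61,0.41,0.01,0,1
    1 x 0.61,0.4,0.01,0,1
    1 x 0.61,0.41,0.01,0,1
    1 x 0.61,0.4,0,0,1
    1 x 0.6,0.41,0.01,0,1
    3 x 0,0,0,0,1
[0.494 0.361 0.245] 2.357 n 4
    2 x 0,0,0.55,0,1
    2 x 0,0,0,0,1
rows 24
```

Call:
{"fn": "carry_out", "kwargs": {"commands": [0,0,-0.81,0,1,0,0,-0.82,0,1,0,0,-0.81,0,1,0,0,-0.81,0,1,0,0,-0.82,0,1,0,0,-0.81,0,1,0,0,-0.82,0,1,0,0,0,0,1]}}

```text
time_s: 30.4
position: [0.5593, 0.0388, 0.3087]
eef_rot: [1.195, 2.892, 0.008]
ft_force: [0.7, 0.6, -2.0]
opening: 0.507
```

Call:
{"fn": "carry_out", "kwargs": {"commands": [0.61,0.41,0.01,0,1,0.61,0.41,0.01,0,1,0.61,0.41,0.01,0,1,0.61,0.4,0.01,0,1,0.61,0.41,0.01,0,1,0.61,0.4,0.01,0,1,0.61,0.41,0.01,0,1,0.61,0.4,0,0,1,0.6,0.41,0.01,0,1,0,0,0,0,1,0,0,0,0,1,0,0,0,0,1]}}

```text
time_s: 31.6
position: [0.492, 0.3609, 0.2961]
eef_rot: [-1.201, -2.902, 0.003]
ft_force: [-0.4, -0.4, -3.4]
opening: 0.507
```

Run:
```python
from h import *
st();C=[.494,.361];p,a=pose()
plan([(C+[.245],a,1,.03,2)])
```

```text
{'time_s': 31.6, 'position': [0.492, 0.361, 0.296], 'eef_rot': [-1.201, -2.902, 0.003], 'ft_force': [-0.384, -0.401, -3.367], 'opening': 0.507, 'joint_positions': [0.523, 0.315, 0.535, 1.792, -0.0, 1.308]}
start [0.492  0.3609 0.2961] 2.357
[0.494 0.361 0.245] 2.357 n 4
    1 x -0.01,0.01,0.51,0,1
    1 x -0.02,0.02,0.51,0,1
    2 x 0,0,0,0,1
rows 4
```

Call:
{"fn": "carry_out", "kwargs": {"commands": [-0.01,0.01,0.51,0,1,-0.02,0.02,0.51,0,1,0,0,0,0,1,0,0,0,0,-0.5,0,0,0,0,-0.5,0,0,0,0,-0.5,0,0,0,0,-0.5,0,0,-0.8,0,-0.5,0,0,-0.5,0,-0.5,0,0,0,0,-0.5]}}

```text
time_s: 32.6
position: [0.4954, 0.3625, 0.3168]
eef_rot: [1.198, 2.898, 0.012]
ft_force: [0.3, 0.3, 0.5]
opening: 0.75
```

Run:
```python
from h import *
st();p,a=pose()
plan([([.4542,.1335,.30],2.356,-.5,.045),([.4542,.1335,.12],2.356,-.5,.045,3)])
```

```text
{'time_s': 32.6, 'position': [0.495, 0.363, 0.317], 'eef_rot': [1.198, 2.898, 0.012], 'ft_force': [0.264, 0.285, 0.496], 'opening': 0.75, 'joint_positions': [0.522, 0.33, 0.597, 1.827, -0.0, 1.306]}
start [0.4954 0.3625 0.3168] 2.358
[0.454 0.134 0.3  ] 2.358 n 6
    2 x -0.44,-0.64,0.06,0,-0.5
    1 x -0.44,-0.64,0.05,0,-0.5
    1 x -0.44,-0.64,0.06,0,-0.5
    1 x -0.44,-0.63,0.05,0,-0.5
    1 x -0.45,-0.64,0.06,0,-0.5
[0.454 0.134 0.12 ] 2.358 n 7
    4 x 0,0,0.9,0,-0.5
    3 x 0,0,0,0,-0.5
rows 13
```

Call:
{"fn": "carry_out", "kwargs": {"commands": [-0.44,-0.64,0.06,0,-0.5,-0.44,-0.64,0.06,0,-0.5,-0.44,-0.64,0.05,0,-0.5,-0.44,-0.64,0.06,0,-0.5,-0.44,-0.63,0.05,0,-0.5,-0.45,-0.64,0.06,0,-0.5,0,0,0.9,0,-0.5,0,0,0.9,0,-0.5,0,0,0.9,0,-0.5,0,0,0.6,0,-0.5,0,0,0,0,-0.5,0,0,0,0,-0.5,0,0,0,0,-0.5]}}

```text
time_s: 33.9
position: [0.4547, 0.1328, 0.1318]
eef_rot: [1.198, 2.9, 0.004]
ft_force: [0.1, 0.5, 1.1]
opening: 0.749
```

Run:
```python
from h import *
st();bushes("scene");im,P=bushes();save(im,"t6",(150,320,100,330),3.3)
plan([([.4542,.1335,.018],2.356,-.5,.03,2),([.4542,.1335,.018],2.356,1,.03,5)])
```

```text
{'time_s': 33.9, 'position': [0.455, 0.133, 0.132], 'eef_rot': [1.198, 2.9, 0.004], 'ft_force': [0.131, 0.473, 1.071], 'opening': 0.749, 'joint_positions': [0.143, -0.09, -0.235, 1.422, -0.0, 0.926]}
bush [452.3  47. ] r 24.8 n 129 sat 182.0 hue 89.0
bush [370.8 141.5] r 23.4 n 125 sat 150.0 hue 139.0
bush [465.  105.9] r 23.3 n 137 sat 145.0 hue 21.0
bush [641.5  41.9] r 22.5 n 150 sat 8.0 hue None
bush [559.5 129.6] r 24.9 n 148 sat 6.0 hue None
bush [642.3  41. ] r 21.8 n 138 sat 9.0 hue None
bush [561.9 131. ] r 22.3 n 151 sat 9.0 hue None
bush [466.5 103.7] r 21.7 n 130 sat 151.0 hue 20.5
bush [452.1  47.7] r 21.6 n 143 sat 199.0 hue 89.0
bush [370.5 136.3] r 20.6 n 94 sat 160.0 hue 140.0
start [0.4549 0.1329 0.132 ] 2.358
[0.454 0.134 0.018] 2.358 n 6
    1 x 0,0,0.57,0,-0.5
    1 x 0.01,0,0.57,0,-0.5
    1 x 0,0,0.57,0,-0.5
    1 x 0.01,0,0.57,0,-0.5
    2 x 0,0,0,0,-0.5
[0.454 0.134 0.018] 2.358 n 6
    6 x 0,0,0,0,1
rows 12
```

View pics/t6.png

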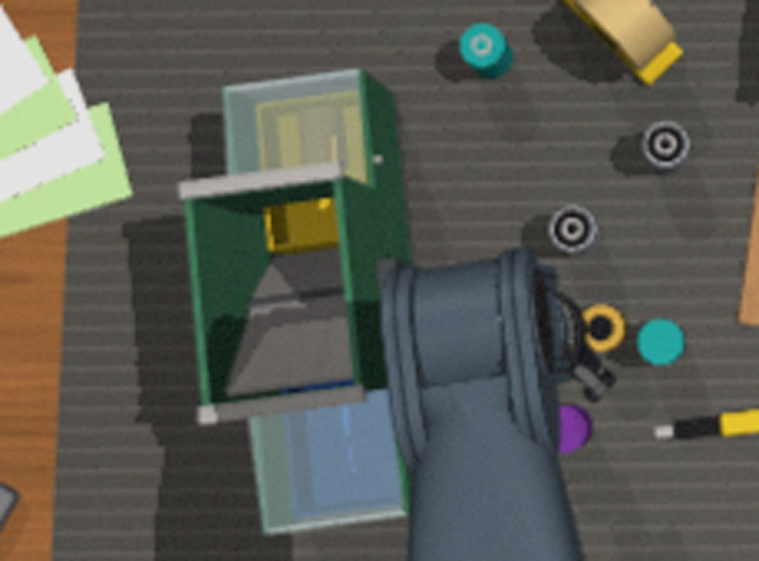

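Bronze B was knocked to (0.466, 0.104), shown at (603,328), close to the turquoise one. I'll turn the jaws perpendicular to the line between them.

Run:
```python
from h import *
plan([([.466,.1043,.12],1.318,-.5,.03,1),([.466,.1043,.018],1.318,-.5,.03,2),([.466,.1043,.018],1.318,1,.03,4)])
```

```text
start [0.4549 0.1329 0.132 ] 2.358
[0.466 0.104 0.12 ] 1.321 n 12
    9 x 0,0,0,0.96,-0.5
    2 x -0.25,0.18,0.12,0,-0.5
    1 x 0,0,0,0,-0.5
[0.466 0.104 0.018] 1.321 n 6
    4 x 0,0,0.51,0,-0.5
    2 x 0,0,0,0,-0.5
[0.466 0.104 0.018] 1.321 n 5
    5 x 0,0,0,0,1
rows 23
```

Call:
{"fn": "carry_out", "kwargs": {"commands": [0,0,0,0.96,-0.5,0,0,0,0.96,-0.5,0,0,0,0.96,-0.5,0,0,0,0.96,-0.5,0,0,0,0.96,-0.5,0,0,0,0.96,-0.5,0,0,0,0.96,-0.5,0,0,0,0.96,-0.5,0,0,0,0.96,-0.5,-0.25,0.18,0.12,0,-0.5,-0.25,0.18,0.12,0,-0.5,0,0,0,0,-0.5,0,0,0,0,-0.5]}}

```text
time_s: 35.3
position: [0.4649, 0.104, 0.1184]
eef_rot: [2.481, 1.926, 0.003]
ft_force: [0.3, -0.8, 0.3]
opening: 0.752
```

Call:
{"fn": "carry_out", "kwargs": {"commands": [0,0,0.51,0,-0.5,0,0,0.51,0,-0.5,0,0,0.51,0,-0.5,0,0,0.45,0,-0.5,0,0,0,0,-0.5,0,0,0,0,-0.5,0,0,0,0,1,0,0,0,0,1,0,0,0,0,1,0,0,0,0,1,0,0,0,0,1]}}

```text
time_s: 36.4
position: [0.4657, 0.1043, 0.0204]
eef_rot: [2.48, 1.927, 0.005]
ft_force: [-1.0, 0.5, 7.0]
opening: 0.507
```

Run:
```python
from h import *
st();p,a=pose();C=[.494,.361]
plan([(p+[0,0,.285],a,1,.045,1),(C+[.30],a,1,.04,3),(C+[.245],a,1,.03,2)])
q=cloud(get_image("scene")).reshape(-1,3);g=np.radians(7.4);d=q[:,:2]-C
# chute frame: x=(-.129,.992) y=(-.992,-.129)
cx=d@np.array([-np.sin(g),np.cos(g)]);cy=d@np.array([-np.cos(g),-np.sin(g)])
m=(abs(cx)<50)&(cy<-95)&(cy>-195)&(q[:,2]<.13);print(m.sum(),np.histogram(q[m,2],np.arange(0,.14,.01))[0])
```

```text
{'time_s': 36.4, 'position': [0.466, 0.104, 0.02], 'eef_rot': [2.48, 1.927, 0.005], 'ft_force': [-0.959, 0.456, 6.979], 'opening': 0.507, 'joint_positions': [0.079, -0.017, -0.39, 1.193, 0.001, 1.9]}
start [0.4657 0.1043 0.0204] 1.321
[0.466 0.104 0.305] 1.321 n 8
    1 x 0,0,-0.81,0,1
    1 x 0,0,-0.82,0,1
    2 x 0,0,-0.81,0,1
    1 x 0,0,-0.82,0,1
    1 x 0,0,-0.81,0,1
    1 x 0,0,-0.82,0,1
    1 x 0,0,0,0,1
[0.494 0.361 0.3  ] 1.321 n 10
    1 x 0.73,-0.1,0.02,0,1
    1 x 0.73,-0.1,0.01,0,1
    1 x 0.73,-0.1,0.02,0,1
    1 x 0.73,-0.11,0.01,0,1
    1 x 0.73,-0.1,0.02,0,1
    1 x 0.73,-0.11,0.01,0,1
    1 x 0.73,-0.1,0.02,0,1
    3 x 0,0,0,0,1
[0.494 0.361 0.245] 1.321 n 4
    2 x 0,0,0.55,0,1
    2 x 0,0,0,0,1
rows 22
0 [0 0 0 0 0 0 0 0 0 0 0 0 0 0]
```

Call:
{"fn": "carry_out", "kwargs": {"commands": [0,0,-0.81,0,1,0,0,-0.82,0,1,0,0,-0.81,0,1,0,0,-0.81,0,1,0,0,-0.82,0,1,0,0,-0.81,0,1,0,0,-0.82,0,1,0,0,0,0,1,0.73,-0.1,0.02,0,1,0.73,-0.1,0.01,0,1,0.73,-0.1,0.02,0,1,0.73,-0.11,0.01,0,1,0.73,-0.1,0.02,0,1,0.73,-0.11,0.01,0,1,0.73,-0.1,0.02,0,1,0,0,0,0,1,0,0,0,0,1]}}

```text
time_s: 38.15
position: [0.4918, 0.3606, 0.295]
eef_rot: [2.479, 1.929, -0.007]
ft_force: [-0.3, -0.6, -2.3]
opening: 0.502
```

Call:
{"fn": "carry_out", "kwargs": {"commands": [0,0,0.55,0,1,0,0,0.55,0,1,0,0,0,0,1,0,0,0,0,1]}}

```text
time_s: 38.55
position: [0.4919, 0.3589, 0.2421]
eef_rot: [2.482, 1.925, -0.004]
ft_force: [-0.1, -0.8, -1.6]
opening: 0.502
```

Call:
{"fn": "carry_out", "kwargs": {"commands": [0,0,0,0,-0.5,0,0,0,0,-0.5,0,0,0,0,-0.5,0,0,0,0,-0.5,0,0,-0.8,0,-0.5,0,0,-0.8,0,-0.5,0,0,0,0,1,0,0,0,0,1]}}

```text
time_s: 39.35
position: [0.4932, 0.3609, 0.325]
eef_rot: [2.48, 1.927, 0.008]
ft_force: [-0.3, 0.0, -0.8]
opening: 0.42
```

```bash
cat >> h.py <<'E'
def bins(P,im):
    g=np.radians(7.4);q=P.reshape(-1,3);d=q[:,:2]-[.494,.361]
    cx=d@np.array([-np.sin(g),np.cos(g)])*1000;cy=d@np.array([-np.cos(g),-np.sin(g)])*1000
    for n,s in(("yellow",-1),("blue",1)):
        m=(abs(cx)<62)&(cy*s>90)&(cy*s<200);print(n,m.sum(),"z hist 10mm",np.histogram(q[m,2],np.arange(0,.15,.01))[0])
    m=(cx<-85)&(cx>-115)&(abs(cy)<130)&(q[:,2]>.195)&(q[:,2]<.28);print("knob pts",m.sum(),"chute y",np.median(cy[m]).round() if m.any() else None)
E
python3 - <<'E'
from h import *
st()
for c in("scene","top"):
    im=get_image(c);P=cloud(im);bins(P,im)
A=np.array([.507,.262]);u=np.array([.992,.129]);W=lambda s,z:list(A+u*s/1000)+[z]
p,a=pose()
plan([(W(-140,.32),a,1,.045,1),(W(-140,.208),a,1,.04,2),(W(5,.212),a,1,.02,3)])
E
```

```text
{'time_s': 39.35, 'position': [0.493, 0.361, 0.325], 'eef_rot': [2.48, 1.927, 0.008], 'ft_force': [-0.34, 0.044, -0.809], 'opening': 0.42, 'joint_positions': [0.522, 0.336, 0.621, 1.851, 0.0, 2.343]}
yellow 3089 z hist 10mm [   0    0    1    0    0    0    0    0    0    0    0    7  548 1308]
blue 225 z hist 10mm [ 0  0  0  0  0  0  0  0  0  0  0  0 12 10]
knob pts 134 chute y 80.0
yellow 1327 z hist 10mm [ 17  17   5   4   3   7   8  24   2   0   2   6 325 703]
blue 3769 z hist 10mm [  1   1   0   0   0   0   0   0   0   0   0  11 442 963]
knob pts 113 chute y 87.0
start [0.4924 0.3604 0.3219] 1.321
[0.368 0.244 0.32 ] 1.321 n 5
    3 x -0.72,-0.46,0.01,0,1
    1 x -0.71,-0.45,0.01,0,1
    1 x 0,0,0,0,1
[0.368 0.244 0.208] 1.321 n 5
    1 x 0,0,0.75,0,1
    1 x 0,0,0.74,0,1
    1 x 0,0,0.75,0,1
    2 x 0,0,0,0,1
[0.512 0.263 0.212] 1.321 n 11
    2 x 0.13,0.34,-0.01,0,1
    1 x 0.14,0.34,-0.01,0,1
    1 x 0.13,0.33,-0.01,0,1
    1 x 0.14,0.34,-0.01,0,1
    1 x 0.13,0.33,-0.01,0,1
    1 x 0.14,0.34,-0.01,0,1
    1 x 0.13,0.33,-0.01,0,1
    3 x 0,0,0,0,1
rows 21
```

Call:
{"fn": "carry_out", "kwargs": {"commands": [-0.72,-0.46,0.01,0,1,-0.72,-0.46,0.01,0,1,-0.72,-0.46,0.01,0,1,-0.71,-0.45,0.01,0,1,0,0,0,0,1,0,0,0.75,0,1,0,0,0.74,0,1,0,0,0.75,0,1,0,0,0,0,1,0,0,0,0,1]}}

```text
time_s: 40.45
position: [0.3675, 0.2437, 0.2074]
eef_rot: [-2.48, -1.927, 0.005]
ft_force: [-0.3, -0.3, 0.7]
opening: -0.003
```

Call:
{"fn": "carry_out", "kwargs": {"commands": [0.13,0.34,-0.01,0,1,0.13,0.34,-0.01,0,1,0.14,0.34,-0.01,0,1,0.13,0.33,-0.01,0,1,0.14,0.34,-0.01,0,1,0.13,0.33,-0.01,0,1,0.14,0.34,-0.01,0,1,0.13,0.33,-0.01,0,1,0,0,0,0,1,0,0,0,0,1,0,0,0,0,1]}}

```text
time_s: 41.55
position: [0.5119, 0.2628, 0.2139]
eef_rot: [2.481, 1.927, 0.002]
ft_force: [-0.0, 0.3, -0.7]
opening: 0.002
```

Run:
```python
from h import *
st()
for c in("scene","top"):
    im=get_image(c);P=cloud(im);bins(P,im)
```

```text
{'time_s': 41.55, 'position': [0.512, 0.263, 0.214], 'eef_rot': [2.481, 1.927, 0.002], 'ft_force': [-0.012, 0.258, -0.676], 'opening': 0.002, 'joint_positions': [0.358, 0.175, 0.203, 1.597, 0.0, 2.178]}
yellow 3108 z hist 10mm [   0    0    0    0    0    0    0    0    0    0    0    5  545 1317]
blue 1058 z hist 10mm [172 456  38  17  24  31  37  14   9   7   7   7  15  13]
knob pts 290 chute y -22.0
yellow 817 z hist 10mm [  2   1   0   0   0   0   0   0   0   0   0   3 315 465]
blue 56 z hist 10mm [ 0  2  0  0  0  0  0  0  0  0  0  5  2 35]
knob pts 111 chute y -85.0
```

Run:
```python
from h import *
p,a=pose()
plan([(p+[0,0,.08],a,1,.045),([.5617,.131,.27],a,-.5,.045),([.5617,.131,.13],a,-.5,.045,3)])
```

```text
start [0.5114 0.2626 0.2132] 1.321
[0.511 0.263 0.293] 1.321 n 2
    2 x 0,0,-0.8,0,1
[0.562 0.131 0.27 ] 1.321 n 4
    1 x -0.58,0.41,0.12,0,-0.5
    1 x -0.57,0.4,0.11,0,-0.5
    1 x -0.58,0.41,0.12,0,-0.5
    1 x -0.57,0.4,0.11,0,-0.5
[0.562 0.131 0.13 ] 1.321 n 7
    4 x 0,0,0.7,0,-0.5
    3 x 0,0,0,0,-0.5
rows 13
```

Call:
{"fn": "carry_out", "kwargs": {"commands": [0,0,-0.8,0,1,0,0,-0.8,0,1,-0.58,0.41,0.12,0,-0.5,-0.57,0.4,0.11,0,-0.5,-0.58,0.41,0.12,0,-0.5,-0.57,0.4,0.11,0,-0.5,0,0,0.7,0,-0.5,0,0,0.7,0,-0.5,0,0,0.7,0,-0.5,0,0,0.7,0,-0.5,0,0,0,0,-0.5,0,0,0,0,-0.5,0,0,0,0,-0.5]}}

```text
time_s: 42.95
position: [0.5633, 0.1313, 0.1326]
eef_rot: [2.479, 1.926, 0.006]
ft_force: [-0.1, 0.6, 0.7]
opening: 0.75
```

Run:
```python
from h import *
st();bushes();im,P=bushes("scene");bins(P,im);a=pose()[1]
plan([([.5617,.131,.020],a,-.5,.03,2),([.5617,.131,.02],a,1,.03,4)])
im=get_image("top");save(im,"t7",(150,320,100,330),3.3)
```

```text
{'time_s': 42.95, 'position': [0.563, 0.131, 0.133], 'eef_rot': [2.479, 1.926, 0.006], 'ft_force': [-0.133, 0.595, 0.676], 'opening': 0.75, 'joint_positions': [0.113, 0.182, 0.049, 1.433, 0.0, 1.934]}
bush [641.9  40.8] r 21.8 n 142 sat 9.0 hue None
bush [558.2 127.2] r 20.6 n 56 sat 11.0 hue None
bush [452.5  47. ] r 21.7 n 147 sat 198.0 hue 89.0
bush [370.6 140.8] r 24.1 n 128 sat 152.0 hue 139.0
bush [640.2  42.2] r 23.9 n 152 sat 8.0 hue None
bush [560.4 131.7] r 23.2 n 149 sat 6.0 hue None
yellow 3083 z hist 10mm [   0    0    1    0    0    0    0    0    0    1    0    7  522 1343]
blue 1071 z hist 10mm [172 459  39  16  27  34  39   7  12   5   6   6  17  12]
knob pts 109 chute y -96.0
start [0.5638 0.1313 0.1329] 1.321
[0.562 0.131 0.02 ] 1.321 n 6
    1 x 0,-0.01,0.56,0,-0.5
    1 x -0.01,-0.01,0.57,0,-0.5
    1 x 0,-0.01,0.56,0,-0.5
    1 x -0.01,-0.01,0.57,0,-0.5
    2 x 0,0,0,0,-0.5
[0.562 0.131 0.02 ] 1.321 n 5
    5 x 0,0,0,0,1
rows 11
```

View pics/t7.png

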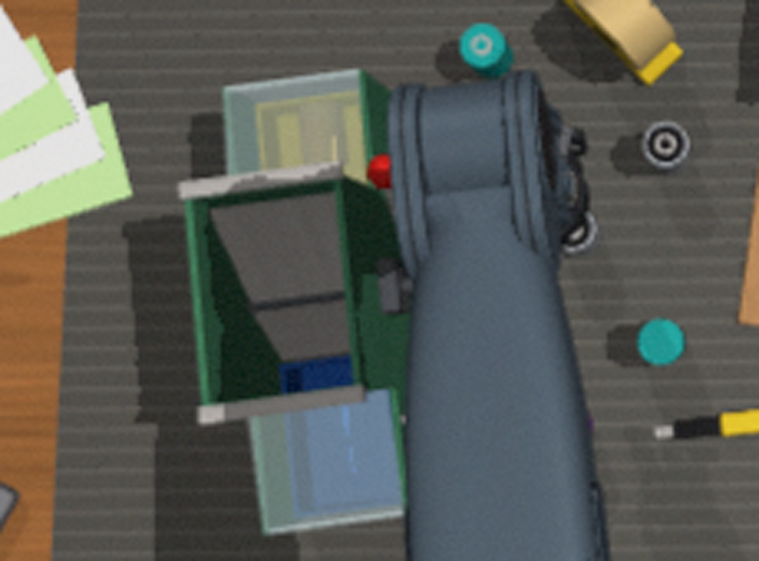

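The flap now leads to the blue bin and the knob is at (380,170), the far side. The yellow bin shows bush shapes through its guard at (320,125). Picking the steel bush.

Call:
{"fn": "carry_out", "kwargs": {"commands": [0,-0.01,0.56,0,-0.5,-0.01,-0.01,0.57,0,-0.5,0,-0.01,0.56,0,-0.5,-0.01,-0.01,0.55,0,-0.5,0,0,0,0,-0.5,0,0,0,0,-0.5,0,0,0,0,1,0,0,0,0,1,0,0,0,0,1,0,0,0,0,1,0,0,0,0,1]}}

```text
time_s: 44.2
position: [0.5616, 0.131, 0.0207]
eef_rot: [2.479, 1.926, 0.007]
ft_force: [-1.7, 0.5, 6.5]
opening: 0.504
```

Run:
```python
from h import *
st();p,a=pose();C=[.494,.361]
plan([(p+[0,0,.285],a,1,.045,1),(C+[.30],a,1,.04,2),(C+[.245],a,1,.03,2)])
```

```text
{'time_s': 44.2, 'position': [0.562, 0.131, 0.021], 'eef_rot': [2.479, 1.926, 0.007], 'ft_force': [-1.69, 0.518, 6.523], 'opening': 0.504, 'joint_positions': [0.113, 0.233, -0.118, 1.215, 0.0, 1.933]}
start [0.5616 0.131  0.0207] 1.321
[0.562 0.131 0.306] 1.321 n 8
    2 x 0,0,-0.81,0,1
    1 x 0,0,-0.82,0,1
    1 x 0,0,-0.81,0,1
    1 x 0,0,-0.82,0,1
    1 x 0,0,-0.81,0,1
    1 x 0,0,-0.82,0,1
    1 x 0,0,0,0,1
[0.494 0.361 0.3  ] 1.321 n 8
    3 x 0.69,-0.41,0.02,0,1
    1 x 0.68,-0.41,0.02,0,1
    1 x 0.69,-0.4,0.02,0,1
    1 x 0.68,-0.41,0.01,0,1
    2 x 0,0,0,0,1
[0.494 0.361 0.245] 1.321 n 4
    2 x 0,0,0.55,0,1
    2 x 0,0,0,0,1
rows 20
```

Call:
{"fn": "carry_out", "kwargs": {"commands": [0,0,-0.81,0,1,0,0,-0.81,0,1,0,0,-0.82,0,1,0,0,-0.81,0,1,0,0,-0.82,0,1,0,0,-0.81,0,1,0,0,-0.82,0,1,0,0,0,0,1,0.69,-0.41,0.02,0,1,0.69,-0.41,0.02,0,1,0.69,-0.41,0.02,0,1,0.68,-0.41,0.02,0,1,0.69,-0.4,0.02,0,1,0.68,-0.41,0.01,0,1,0,0,0,0,1,0,0,0,0,1,0,0,0.55,0,1,0,0,0.5,0,1,0,0,0,0,1]}}

```text
time_s: 46.1
position: [0.49, 0.3576, 0.2387]
eef_rot: [-2.482, -1.924, 0.017]
ft_force: [0.3, -0.9, -4.5]
opening: 0.503
```

Call:
{"fn": "carry_out", "kwargs": {"commands": [0,0,0,0,-0.5,0,0,0,0,-0.5,0,0,0,0,-0.5,0,0,0,0,-0.5,0,0,-0.8,0,-0.5,0,0,-0.8,0,-0.5,0,0,0,0,-0.5,0,0,0,0,-0.5]}}

```text
time_s: 46.9
position: [0.4929, 0.361, 0.3275]
eef_rot: [2.48, 1.927, 0.009]
ft_force: [0.2, -0.1, -0.3]
opening: 0.748
```

Run:
```python
from h import *
st();p,a=pose();bushes("scene")
plan([([.642,.041,.27],a,-.5,.045),([.642,.041,.13],a,-.5,.045,3)])
```

```text
{'time_s': 46.9, 'position': [0.493, 0.361, 0.327], 'eef_rot': [2.48, 1.927, 0.009], 'ft_force': [0.159, -0.069, -0.348], 'opening': 0.748, 'joint_positions': [0.523, 0.337, 0.627, 1.855, -0.0, 2.343]}
bush [451.9  48.8] r 25.1 n 132 sat 180.0 hue 89.0
bush [369.7 139.7] r 24.2 n 129 sat 149.0 hue 139.0
bush [642.4  42.6] r 24.3 n 154 sat 8.0 hue None
start [0.4924 0.3607 0.3256] 1.321
[0.642 0.041 0.27 ] 1.321 n 8
    5 x -0.68,0.56,0.14,0,-0.5
    1 x -0.69,0.56,0.14,0,-0.5
    1 x -0.68,0.56,0.14,0,-0.5
    1 x -0.69,0.56,0.13,0,-0.5
[0.642 0.041 0.13 ] 1.321 n 7
    4 x 0,0,0.7,0,-0.5
    3 x 0,0,0,0,-0.5
rows 15
```

Call:
{"fn": "carry_out", "kwargs": {"commands": [-0.68,0.56,0.14,0,-0.5,-0.68,0.56,0.14,0,-0.5,-0.68,0.56,0.14,0,-0.5,-0.68,0.56,0.14,0,-0.5,-0.68,0.56,0.14,0,-0.5,-0.69,0.56,0.14,0,-0.5,-0.68,0.56,0.14,0,-0.5,-0.69,0.56,0.13,0,-0.5,0,0,0.7,0,-0.5,0,0,0.7,0,-0.5,0,0,0.7,0,-0.5,0,0,0.7,0,-0.5,0,0,0,0,-0.5,0,0,0,0,-0.5,0,0,0,0,-0.5]}}

```text
time_s: 48.45
position: [0.6427, 0.0405, 0.1315]
eef_rot: [2.479, 1.926, 0.005]
ft_force: [-0.1, -0.2, 1.5]
opening: 0.752
```

Run:
```python
from h import *
st();p,a=pose();bushes();bushes("scene")
plan([([.642,.041,.021],a,-.5,.03,2),([.642,.041,.021],a,1,.045,4)])
```

```text
{'time_s': 48.45, 'position': [0.643, 0.041, 0.132], 'eef_rot': [2.479, 1.926, 0.005], 'ft_force': [-0.058, -0.182, 1.474], 'opening': 0.752, 'joint_positions': [-0.041, 0.356, 0.256, 1.468, -0.0, 1.78]}
bush [448.8  49. ] r 24.7 n 128 sat 186.0 hue 89.0
bush [369.  141.1] r 23.7 n 128 sat 150.0 hue 139.0
bush [640.2  42.5] r 24.5 n 154 sat 7.0 hue None
start [0.6434 0.0405 0.1325] 1.321
[0.642 0.041 0.021] 1.321 n 6
    2 x 0,-0.01,0.56,0,-0.5
    1 x 0,0,0.55,0,-0.5
    1 x 0,-0.01,0.56,0,-0.5
    2 x 0,0,0,0,-0.5
[0.642 0.041 0.021] 1.321 n 5
    5 x 0,0,0,0,1
rows 11
```

Call:
{"fn": "carry_out", "kwargs": {"commands": [0,-0.01,0.56,0,-0.5,0,-0.01,0.56,0,-0.5,0,0,0.55,0,-0.5,0,-0.01,0.54,0,-0.5,0,0,0,0,-0.5,0,0,0,0,-0.5,0,0,0,0,1,0,0,0,0,1,0,0,0,0,1,0,0,0,0,1,0,0,0,0,1]}}

```text
time_s: 49.65
position: [0.6422, 0.0409, 0.0221]
eef_rot: [2.478, 1.925, 0.007]
ft_force: [-1.0, -0.1, 6.8]
opening: 0.506
```

Run:
```python
from h import *
st();p,a=pose();C=[.494,.361]
plan([(p+[0,0,.285],a,1,.045,1),(C+[.30],a,1,.04,2),(C+[.245],a,1,.03,2)])
```

```text
{'time_s': 49.65, 'position': [0.642, 0.041, 0.022], 'eef_rot': [2.478, 1.925, 0.007], 'ft_force': [-0.968, -0.07, 6.805], 'opening': 0.506, 'joint_positions': [-0.041, 0.398, 0.091, 1.258, 0.0, 1.78]}
start [0.6422 0.0409 0.0221] 1.321
[0.642 0.041 0.307] 1.321 n 8
    1 x 0,0,-0.81,0,1
    1 x 0,0,-0.82,0,1
    2 x 0,0,-0.81,0,1
    1 x 0,0,-0.82,0,1
    1 x 0,0,-0.81,0,1
    1 x 0,0,-0.82,0,1
    1 x 0,0,0,0,1
[0.494 0.361 0.3  ] 1.321 n 11
    1 x 0.61,-0.49,0.02,0,1
    1 x 0.61,-0.5,0.02,0,1
    1 x 0.61,-0.49,0.01,0,1
    1 x 0.61,-0.5,0.02,0,1
    1 x 0.61,-0.49,0.01,0,1
    1 x 0.61,-0.5,0.02,0,1
    1 x 0.6,-0.49,0.01,0,1
    1 x 0.61,-0.5,0.02,0,1
    1 x 0.6,-0.49,0.01,0,1
    2 x 0,0,0,0,1
[0.494 0.361 0.245] 1.321 n 4
    2 x 0,0,0.55,0,1
    2 x 0,0,0,0,1
rows 23
```

Call:
{"fn": "carry_out", "kwargs": {"commands": [0,0,-0.81,0,1,0,0,-0.82,0,1,0,0,-0.81,0,1,0,0,-0.81,0,1,0,0,-0.82,0,1,0,0,-0.81,0,1,0,0,-0.82,0,1,0,0,0,0,1]}}

```text
time_s: 50.45
position: [0.6423, 0.0407, 0.3121]
eef_rot: [2.474, 1.921, 0.017]
ft_force: [0.2, -1.2, -2.1]
opening: 0.503
```

Call:
{"fn": "carry_out", "kwargs": {"commands": [0.61,-0.49,0.02,0,1,0.61,-0.5,0.02,0,1,0.61,-0.49,0.01,0,1,0.61,-0.5,0.02,0,1,0.61,-0.49,0.01,0,1,0.61,-0.5,0.02,0,1,0.6,-0.49,0.01,0,1,0.61,-0.5,0.02,0,1,0.6,-0.49,0.01,0,1,0,0,0,0,1,0,0,0,0,1,0,0,0.55,0,1,0,0,0.5,0,1,0,0,0,0,1,0,0,0,0,1]}}

```text
time_s: 51.95
position: [0.492, 0.3595, 0.2431]
eef_rot: [-2.483, -1.925, 0.004]
ft_force: [-0.0, 0.4, -2.5]
opening: 0.505
```

Drop, then retreat to a clear spot for the final look.

Call:
{"fn": "carry_out", "kwargs": {"commands": [0,0,0,0,-0.5,0,0,0,0,-0.5,0,0,0,0,-0.5,0,0,0,0,-0.5,0,0,-0.8,0,-0.5,0,0,-0.8,0,-0.5,-0.7,-0.4,0,0,-0.5,-0.7,-0.4,0,0,-0.5,-0.7,-0.4,0,0,-0.5,-0.8,0,0,0,-0.5,-0.8,0,0,0,-0.5,-0.8,0,0,0,-0.5,-0.8,0,0,0,-0.5,0,0,0,0,-0.5,0,0,0,0,-0.5,0,0,0,0,-0.5]}}

```text
time_s: 53.55
position: [0.3687, 0.1197, 0.3243]
eef_rot: [2.48, 1.928, 0.002]
ft_force: [0.4, -0.4, -0.8]
opening: 0.748
```

Run:
```python
from h import *
st();im=get_image("top");P=cloud(im);strap(P);bushes("scene");save(im,"t8",None,1.25);save(im,"t9",(170,310,140,260),5)
im=get_image("scene");strap(cloud(im))
```

```text
{'time_s': 53.55, 'position': [0.369, 0.12, 0.324], 'eef_rot': [2.48, 1.928, 0.002], 'ft_force': [0.386, -0.385, -0.772], 'opening': 0.748, 'joint_positions': [0.14, -0.258, 0.007, 1.835, 0.001, 1.96]}
strap slope [-2.90000e-03  9.60309e+01] 230
damper top z 83.4 x range [-70.  70.]
bush [450.4  50.3] r 24.0 n 126 sat 181.0 hue 89.0
bush [369.  141.1] r 23.4 n 132 sat 149.0 hue 139.0
strap slope [-1.10000e-02  9.54712e+01] 146
damper top z 84.4 x range [-1616.    70.]
```

View pics/t8.png

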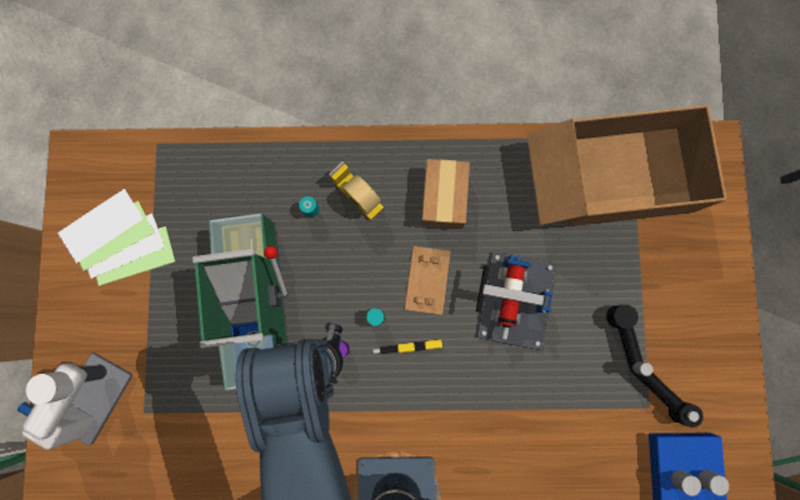

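View pics/t9.png

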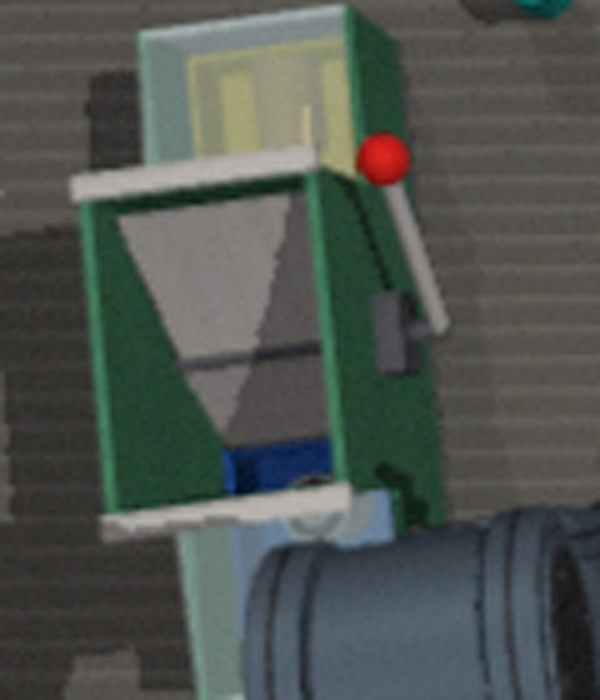

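Call:
{"fn": "carry_out", "kwargs": {"commands": [-0.9,0,0,0,-0.5,-0.9,0,0,0,-0.5,-0.9,0,0,0,-0.5,-0.9,0,0,0,-0.5,0,0,0,0,-0.5,0,0,0,0,-0.5]}}

```text
time_s: 54.3
position: [0.3239, -0.0559, 0.3239]
eef_rot: [-2.483, -1.923, -0.001]
ft_force: [0.8, 1.4, -0.2]
opening: 0.751
```

Run:
```python
from h import *
st();t=get_image("top");s=get_image("scene")
out=[]
for n,im,(r0,r1,c0,c1) in(("top0",t,(170,320,150,230)),("scene0",s,(200,360,380,510))):
    old=cv2.resize(cv2.imread(f"pics/{n}.png"),(640,400));row=[cv2.resize(x[r0:r1,c0:c1],(int(560*(c1-c0)/(r1-r0)) if n=="top0" else 0 or int(560*(c1-c0)/(r1-r0)),560),interpolation=cv2.INTER_CUBIC) for x in(old,im["image"])]
    a=np.hstack(row);a=cv2.resize(a,(min(790,a.shape[1]),int(a.shape[0]*min(1,790/a.shape[1]))))
    cv2.imwrite(f"pics/cmp_{n}.png",np.clip(a*1.3,0,255).astype(np.uint8))
```

```text
{'time_s': 54.3, 'position': [0.324, -0.056, 0.324], 'eef_rot': [-2.483, -1.923, -0.001], 'ft_force': [0.812, 1.359, -0.164], 'opening': 0.751, 'joint_positions': [-0.376, -0.403, -0.101, 1.874, 0.001, 1.447]}
```

View pics/cmp_top0.png

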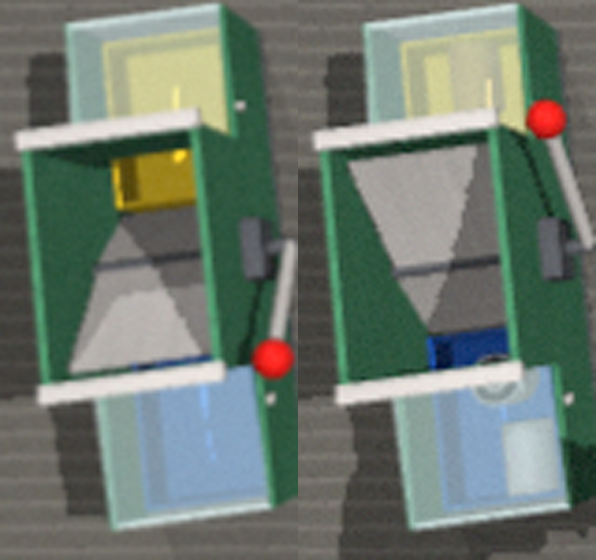

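View pics/cmp_scene0.png

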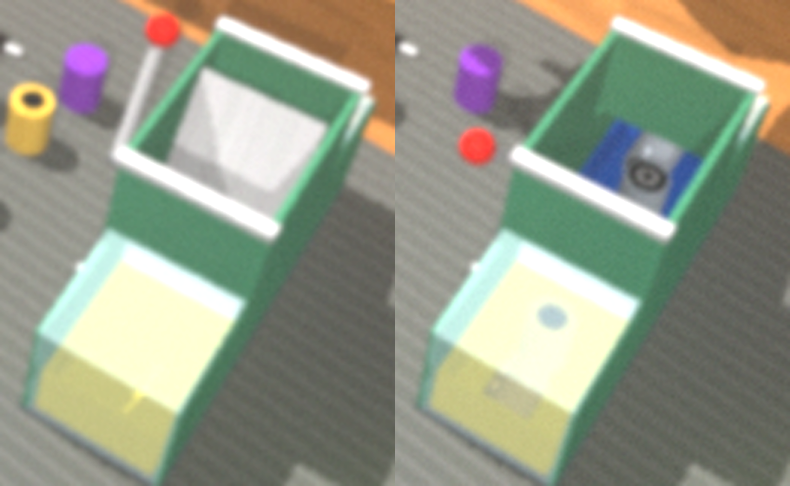

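Both bins show two bushes. In blue, one is at (535,455) and one at (500,378). In yellow, one is at (552,317) and one near (515,395) through the guard. The lower half is clear of parts, so I'm handing in.

```bash
python3 -c "
from h import *
st();order.sign_off()"
```

```text
{'time_s': 54.4, 'position': [0.324, -0.054, 0.324], 'eef_rot': [-2.479, -1.929, -0.001], 'ft_force': [0.097, 0.008, -0.83], 'opening': 0.751, 'joint_positions': [-0.372, -0.403, -0.1, 1.874, 0.001, 1.447]}
the job is handed in; nothing more can be done
```

I finished the job and handed it in at 54.4 s of the 210 s allowed; no verdict is reported.

**What I did:**
- **Strap and damper:** I swung the strap up to about 1.66 rad and laid the damper in the V-blocks with its foot towards the stop. I then slid it until it stopped moving and the force rose to about 20 N. The strap then went down until I felt the pad touch.
- **Bushes:** Four were present. I sent the two bronze ones to the yellow bin, flipped the lever, then sent the two steel ones to the blue bin. One bronze bush had been knocked about 3 cm aside; I saw this before picking it and went to its new position.
- **Left alone:** I left the purple and turquoise look-alikes, the tape dispenser, the knife and the carton where they were.

**Last checks:**
- **Strap:** Its slope read -0.003 from the top camera and -0.011 from the scene camera, so it is level on the damper.
- **Damper:** Before the strap came down, its axis was within about 1.5 mm sideways and 1–2 mm in height, with one 63–64 mm reading against 62 from the scene camera. Afterwards its top read 83.4–84.4 mm, against 84 expected. Fits at the foot end mixed in points from the stop, so I rely on the felt contact for that end.
- **Bushes:** None are left on the mat. Both steel ones show clearly in the blue bin.
- **Yellow bin:** The two bronze bushes show only faintly, because the depth reading stops at the clear guard. I judged them from the pictures taken before and after.
- **Robot:** It stood clear, touching nothing.

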